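# Fetch the tin caddy out of a packed coffee rack and weigh it

### The arm

A 7-joint arm with a two-finger parallel gripper is mounted at the origin on the work surface. World frame = base frame: x ahead of the robot, y to its left, z up, the work surface at z = 0. Lengths are in m, angles in rad, forces in N, time in s.
With the tool pointing down it reaches from about 0.35 to 0.9 m from the base axis. Payload 19.9 kg.
Tool frame: the origin (TCP) lies at the very end of the fingers, on their centre line; the grasp point (between the pads) lies 19 mm behind it; z points along the fingers, y is the direction in which the jaws open and shut (so a half turn about z gives the same grasp; the last joint's range is limited). The gripper opens to 94 mm and grips with 3 to 60 N. Pads are 16 mm wide; open, the fingers measure 119 mm over their backs; the gripper's body (75 mm by 177 mm) begins 78 mm behind the grasp point.
Start: joints at [-1.325, 0.417, -0.01, 1.614, 0.005, 1.111, -0.053], TCP at [0.177, 0.599, 0.178] pointing down, gripper open.
Joint ranges: [-2.81, 2.81], [-0.39, 2.02], [-1.27, 1.25], [0.06, 2.57], [-1.19, 4.33], [0.19, 2], [-2.82, 2.82]. Speed limits (rad/s): [1.89, 1.89, 2.39, 2.39, 3.01, 3.01, 3.01].

### API

Orientations are given as a unit quaternion [w, x, y, z].
In Python, from rig import get_state, snapshot, sign_off gives the robot as it stands.
- The arm moves only by the tool jog_arm, never from a script. Its argument "deltas" is a list of rows, each an object of numbers: "dx", "dy", "dz": the shift along the world's x, y, z in m; "roll": the turn about the world's z in rad; "hand": the closure, from 0 (fully open) to 1 (shut). In form: [{"dx": .., "dy": .., "dz": .., "roll": .., "hand": ..}, ...]. A call has exactly 5 rows; each row is the pose to reach, as a shift and turn from the pose commanded when the call began; what a row does not reach only later rows make up. A row lasts 1/8 s, in which the tool goes at most 62.5 mm and 10.7 degrees, less where a joint would pass 70% of its speed; a pose out of reach is approached as far as the arm can. A call with a gripper value outside its range is refused whole. The fingers move at their own pace and stop on an object; "newtons" is the grip in N (left out, the last holds). Time passes only in rows, so rows that repeat a pose let the fingers close, or fill a call up. It gives the time, the measured TCP pose, the force and the opening at its end, in the units of the state.
- get_state(): the state, without advancing time (a new reading comes with each control period).
- snapshot(name): name is "side" or "top"; returns a dict with "color" (480x640x3 uint8, red, green, blue), "z_map" (480x640 float32, m along the optical axis (not along the pixel's ray), 0 where there is no reading), "camera_matrix" (3x3 intrinsics, pixels), "k1" (the pictures are not rectified: a ray, as slopes to the right and down, at radius r is drawn at 1 + k1 r^2 times it, then the intrinsics apply), "R" (3x3) and "t" (3): a world point X has camera coordinates R X + t. Camera axes: x right, y down, z forward; pixel columns grow to the right and rows downward; lengths in m; the calibration is good to about 2 mm. A picture is of the moment at which its call begins.
- sign_off(): hands the job in, once; it reports no verdict.
The state is a dict: "t": time; "joints": joint angles; "joint_velocities": joint speeds; "effort": joint torques, N m; "eef_pos": TCP position; "tcp_rot": TCP orientation; "force": force on the tool from outside, world axes, zero at the start; "ft_torque": the same for the moment, N m; "width": finger opening in m.
Only numpy, scipy, OpenCV 4.12 (cv2) and the standard library are available. Lean on these libraries where they do the work, as an engineer would, in place of code of your own. Each camera call takes 0.05 s, during which the arm holds its last target.

### The job

The steel caddy with the round lid stands tightly packed among the coffee cartons on the counter rack: tip its top forward until it leans well out over the front rail, then draw it out over the rail and set it down upright in the middle of the scale's platform. Do not drop it, let it fall or put it down on the counter, and leave the cartons standing in the rack. Do not disturb the jug, the tamper and the cup.

Things in the scene. Friction and masses are not known exactly. Their poses are not given: they have to be found in the camera images.
- caddy_mid (a point): centre of the caddy: upright flat-sided tin of plain steel, 50 deep (x) x 60 wide (y) x 150 high (z), 0.2 to 0.45 kg, the only one of the five packs with a round lid on its top (42 across, 3 thick). It stands in one of the three inner places of the row, 1.5 mm of air to each neighbour. The point is half-way up, 75 above its underside; axes at the start as the rack's
- caddy_foot (a point): centre of the caddy's underside, same axes, 75 below caddy_mid
- caddy: the caddy as a whole; origin at the centre of its underside
- rack: fixed wooden counter rack, open in front, behind and above its front part. Origin on the counter, mid-row, at the front rail's inner face; x into the rack (away from the robot), y along the row, z up. Five equal packs fill it: places at y = -123, -61.5, 0, 61.5, 123, fronts at x = 2.5, backs at x = 52.5, tops at z = 180; behind them is empty space. Side plates at y = +-155 to 167, top z = 120
- rack_rail (a point): middle of the top inner edge of the rack's front rail, same axes as the rack. The rail is 10 thick (to x = -10), its top 75 above the counter and 45 above the deck. A pack tipped forward turns on this edge while its foot slides back on the deck; leaning 20 to 40 degrees over the rail it stays there by friction when let go
- rack_deck (a point): middle of the deck's top on which the packs stand, 30 above the counter, at x = 78 of the rack. The deck runs from the front rail to a low rear rail (x = 157 to 165, top z = 55)
- rack_board (a point): middle of the lower front edge of the rack's upper board, at x = 65, z = 315 of the rack, same axes. The board covers x = 65 to 190 over the whole width and bars a straight-down reach behind the packs; steel end posts at x = 94 to 164; four upturned cups on it are fixed
- scale_top (a point): centre of the top face of the shop scale's square steel platform, 150 x 150, 35 above the counter; rigid, fixed, does not sink. Its z points up; the scale's lower housing with its display reaches out 65 beyond the platform towards -x (to x = -140)
- carton1_mid (a point): centre (75 above the underside) of a plain cardboard coffee carton in the row, same 50 x 60 x 150 as the caddy but with a flat taped top, about 0.26 kg; must stay standing in the rack
- carton2_mid (a point): centre (75 above the underside) of a plain cardboard coffee carton in the row, same 50 x 60 x 150 as the caddy but with a flat taped top, about 0.26 kg; must stay standing in the rack
- carton3_mid (a point): centre (75 above the underside) of a plain cardboard coffee carton in the row, same 50 x 60 x 150 as the caddy but with a flat taped top, about 0.26 kg; must stay standing in the rack
- carton4_mid (a point): centre (75 above the underside) of a plain cardboard coffee carton in the row, same 50 x 60 x 150 as the caddy but with a flat taped top, about 0.26 kg; must stay standing in the rack
- jug: bystander: steel milk jug 86 across, 100 high, with a side handle; origin at the centre of its underside
- tamper: bystander: coffee tamper standing on its 58 mm steel foot, 88 high; origin at the centre of its underside
- cup: bystander: white cup (60 high) on a 116 mm saucer; origin at the centre of the saucer's underside
There are look-alikes about, which are no part of the job. What is shaped like the part that bears carton4_mid but red is not meant.

How it is judged:
By the outcome, as a careful person would: the job done as asked, in the order asked, and still so for the second after the job is handed in, with the robot touching nothing.
It also fails if it takes over 64 s, if anything falls off the work surface, if the arm or the gripper's body presses on something with over 40 N, if the wrist force passes 120 N, or if a joint passes its speed limit or range.

## Working session

There is one attempt and no reset: what is moved stays moved. The work goes in short steps, Python scripts to look and compute and a tool call to move; the robot and the scene stay as the last step left them, time stands still between calls to the robot, and variables do not carry over. Pictures are saved under pics/ and viewed, and the job is handed in when it is done.

Besides the shell and the picture viewer there is one more tool, called after "Emit:" as name(argument=value, ...) on one line, values as JSON. jog_arm: Moves the arm, as the interface text tells. Its arguments: {"type":"object","properties":{"deltas":{"type":"array"},"newtons":{"type":"number"}},"required":["deltas"]}

```bash
ls; mkdir -p pics
python3 - <<'E'
from rig import *
import cv2
print(get_state())
for n in ("side","top"):
    s=snapshot(n); cv2.imwrite(f"pics/{n}0.png",s["color"][:,:,::-1]); print(n,s["camera_matrix"],s["k1"],s["R"],s["t"])
E
```

```text
pics
{'t': 0.0, 'joints': array([-1.32452118,  0.41796862, -0.01031215,  1.61415389,  0.00472267,
        1.11068759, -0.05300402]), 'joint_velocities': array([-1.20121098e-03, -6.05685676e-04, -8.65722673e-05,  8.57153551e-04,
        1.37582489e-03,  8.85757222e-04, -1.21141491e-03]), 'effort': array([-1.34672945e-05, -8.51239944e+01,  6.38496727e-01, -4.25988865e+01,
       -4.89332364e-02,  1.85919431e-02,  9.34231662e-05]), 'eef_pos': array([0.17729042, 0.59891347, 0.17783713]), 'tcp_rot': array([-3.25692705e-05,  1.43380385e-01,  9.89667474e-01, -5.96189696e-04]), 'force': array([-0.17829755, -0.93104144, -0.50875947]), 'ft_torque': array([-0.0061184 , -0.0407957 ,  0.03311716]), 'width': 0.0937093064496878}
side [[611.09821664   0.         317.49320037]
 [  0.         611.09821664 240.50041291]
 [  0.           0.           1.        ]] -0.19268537925051205 [[ 0.98283127 -0.18439253 -0.00648749]
 [-0.12681249 -0.64954803 -0.74967056]
 [ 0.13401971  0.73762236 -0.6617794 ]] [-0.48968315  0.20538621  1.35237549]
top [[530.21284687   0.         322.62162269]
 [  0.         530.21284687 241.58835404]
 [  0.           0.           1.        ]] -0.06178392162680734 [[-0.00511534 -0.9999817   0.00323103]
 [-0.97710785  0.00431107 -0.21270086]
 [ 0.21268304 -0.0042451  -0.97711202]] [-0.01545429  0.53711048  1.33348354]
```

View pics/side0.png

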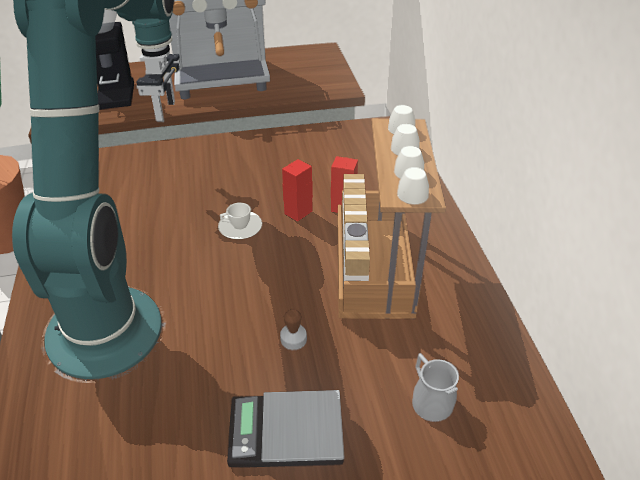

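View pics/top0.png

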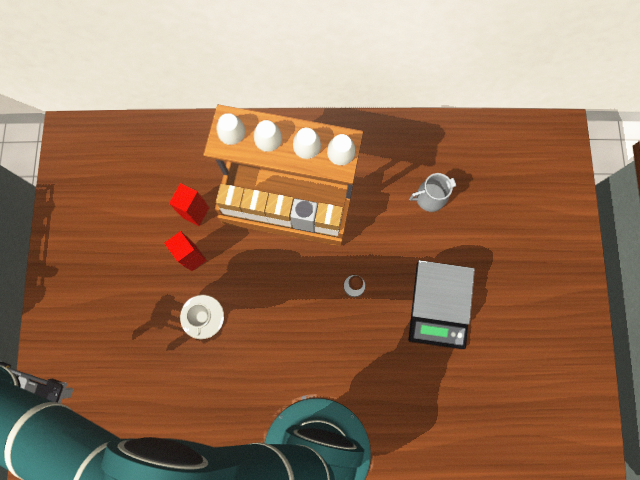

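The caddy is the pack with the round lid: top view (304,210), side view (356,231), second place from the right (y about -61.5). The two red boxes are look-alikes and stand outside the rack. Next I measure and enlarge.

```bash
cat > h.py <<'E'
import numpy as np, cv2
from rig import *
def cloud(s):
    K=s["camera_matrix"];k1=s["k1"];z=s["z_map"]
    v,u=np.mgrid[0:480,0:640]
    xd=(u-K[0,2])/K[0,0]; yd=(v-K[1,2])/K[1,1]; rd=np.hypot(xd,yd); r=rd.copy()
    for _ in range(30): r=rd/(1+k1*r*r)
    f=np.where(rd>0,r/np.maximum(rd,1e-9),1)
    P=np.stack([xd*f*z,yd*f*z,z],-1)
    W=(P-s["t"])@s["R"]
    W[z<=0]=np.nan
    return W
def proj(s,X):
    c=np.asarray(X)@s["R"].T+s["t"]; a=c[...,:2]/c[...,2:]; r2=(a**2).sum(-1,keepdims=True)
    a=a*(1+s["k1"]*r2); K=s["camera_matrix"]
    return a*[K[0,0],K[1,1]]+[K[0,2],K[1,2]]
def crop(s,u0,v0,u1,v1,k,name):
    cv2.imwrite(name,cv2.resize(s["color"][v0:v1,u0:u1,::-1],None,fx=k,fy=k,interpolation=cv2.INTER_CUBIC))
E
python3 - <<'E'
from h import *
for n in ("top","side"):
    s=snapshot(n); W=cloud(s); np.savez(f"{n}0.npz",W=W,c=s["color"])
    m=(W[...,2]>.17)&(W[...,2]<.192)&(W[...,0]>.3)
    if n=="top": m[:, :215]=0;m[:,345:]=0;m[:180]=0; m[240:]=0
    else: m[:172]=0;m[282:]=0;m[:,340:]&=1;m[:,:341]=0;m[:,372:]=0
    p=W[m]; print(n,len(p),np.median(p,0),p[:,2].std())
    print(cv2.minAreaRect(p[:,:2].astype(np.float32)*1000))
    # scale
    q=W[...,2]; mm=(q>.03)&(q<.04)
    if n=="top": mm[:, :400]=0; mm[:250]=0
    else: mm[:385]=0; mm[:,:225]=0
    k=mm.astype(np.uint8); k=cv2.morphologyEx(k,cv2.MORPH_OPEN,np.ones((3,3)))>0
    p=W[k]; print("scale",len(p),np.median(p,0),cv2.minAreaRect(p[:,:2].astype(np.float32)*1000))
s=snapshot("top"); crop(s,200,90,370,250,4,"pics/c_top.png")
s=snapshot("side"); crop(s,320,100,450,330,3,"pics/c_side.png")
for uv in [(200,317),(354,285),(434,190),(185,203),(187,250)]:
    W=np.load("top0.npz")["W"]; print(uv,W[uv[1],uv[0]])
E
```

```text
top 2550 [0.60212078 0.09014921 0.17984888] 0.002965079025924774
((603.3751831054688, 89.48340606689453), (306.36065673828125, 51.729515075683594), 78.47634887695312)
scale 3000 [ 0.39510492 -0.33029348  0.0343555 ] ((386.5335693359375, -331.96295166015625), (148.80165100097656, 192.9645538330078), 81.8622817993164)Traceback (most recent call last):
  File "<stdin>", line 6, in <module>
numpy._core._exceptions._UFuncOutputCastingError: Cannot cast ufunc 'bitwise_and' output from dtype('int64') to dtype('bool') with casting rule 'same_kind'
```

Run:
```python
from h import *
for n in ("top","side"):
    s=snapshot(n); W=cloud(s); np.savez(f"{n}0.npz",W=W,c=s["color"])
    m=(W[...,2]>.17)&(W[...,2]<.19)
    a=np.zeros_like(m)
    if n=="top": a[180:240,215:345]=1
    else: a[172:282,341:372]=1
    m&=a
    p=W[m]; print(n,len(p),np.median(p,0),p[:,2].std(), cv2.minAreaRect(p[:,:2].astype(np.float32)*1000))
    b=np.zeros_like(m)
    if n=="top": b[255:318,405:480]=1
    else: b[385:465,262:348]=1
    g=s["color"].astype(int).mean(-1)
    b&=(W[...,2]>.031)&(W[...,2]<.04)&(g>90)
    k=cv2.morphologyEx(b.astype(np.uint8),cv2.MORPH_OPEN,np.ones((3,3)))>0
    p=W[k]; print("scale",len(p),np.median(p,0),cv2.minAreaRect(p[:,:2].astype(np.float32)*1000))
    # lid
    c=(W[...,2]>.1812)&(W[...,2]<.187)&a
    R=np.array([[np.cos(-.201),-np.sin(-.201)],[np.sin(-.201),np.cos(-.201)]])
    if n=="top":
        for l in (0,):print((W[c]).shape)
    if n=="top": crop(s,200,90,370,250,4,"pics/c_top.png")
    else: crop(s,320,100,450,330,3,"pics/c_side.png")
    if n=="top":
      for uv in [(200,317),(354,285),(434,190),(185,203),(187,250)]:print(uv,W[uv[1],uv[0]])
```

```text
top 2545 [0.60215291 0.09014996 0.17980988] 0.00292237148024274 ((604.02197265625, 89.3731460571289), (306.3868103027344, 52.46672821044922), 78.53260040283203)
scale 1694 [ 0.41282367 -0.3259815   0.03468823] ((405.9033203125, -334.5868225097656), (148.8487548828125, 148.32565307617188), 81.3972396850586)
(757, 3)
(200, 317) [0.34521603 0.3084767  0.00393268]
(354, 285) [ 0.41835935 -0.09663339  0.08548313]
(434, 190) [ 0.69513338 -0.33070201  0.00393684]
(185, 203) [0.61648525 0.32475082 0.15173743]
(187, 250) [0.49745425 0.3142653  0.14960538]
side 1984 [0.59810553 0.06369011 0.18013094] 0.0024522143547491305 ((602.8382568359375, 87.62178039550781), (311.66888427734375, 50.47896194458008), 78.35330963134766)
scale 5191 [ 0.40490566 -0.34183859  0.03510827] ((405.0975646972656, -336.2081298828125), (152.43893432617188, 150.78775024414062), 81.82974243164062)
```

View pics/c_top.png

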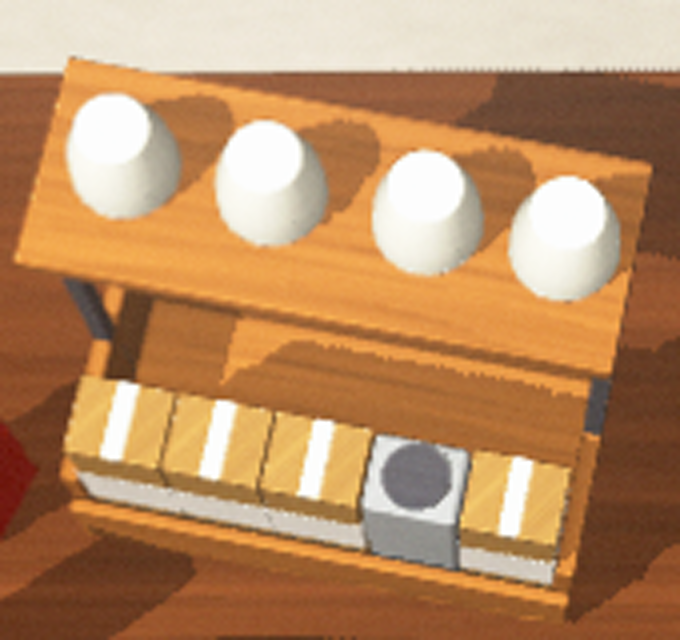

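View pics/c_side.png

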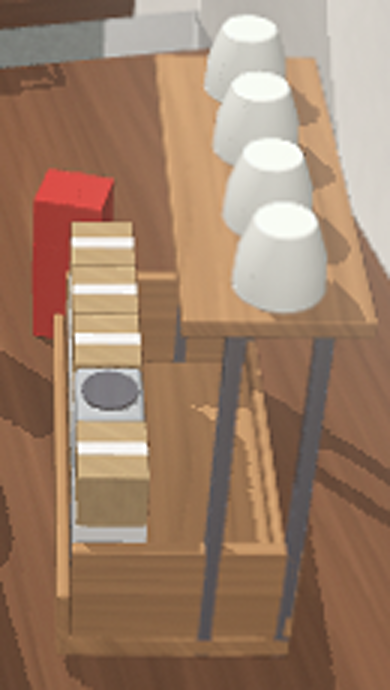

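Run:
```python
from h import *
ex=np.array([.9799,-.1994]);ey=np.array([.1994,.9799])
for n in ("top","side"):
    d=np.load(f"{n}0.npz"); W=d["W"]; c=d["c"].astype(int)
    g=c.mean(-1); sat=c.max(-1)-c.min(-1)
    m=(W[...,2]>.175)&(W[...,2]<.195)&(sat<25)
    x=(W[...,:2]-[.591,.0285])
    m&=(np.hypot(x[...,0],x[...,1])<.042)
    lid=m&(g<115)
    for nm,q in(("all",m),("lid",lid)):
        k=cv2.morphologyEx(q.astype(np.uint8),cv2.MORPH_OPEN,np.ones((2,2)))>0
        p=W[k]; print(n,nm,len(p),np.median(p[:,2]),cv2.minAreaRect(p[:,:2].astype(np.float32)*1000),(cv2.minEnclosingCircle(p[:,:2].astype(np.float32)*1000)))
    # board
    m=(W[...,2]>.3)&(W[...,2]<.345)&(W[...,0]>.55)&(W[...,1]>-.15)&(W[...,1]<.3)
    p=W[m]; r=(p[:,:2]-[.5912,.0286]); fx=r@ex; fy=r@ey
    print("board z",np.median(p[:,2]),"front x rel caddy centre",[round(np.percentile(fx[(fy>a)&(fy<a+.04)],1),4) for a in (-.08,-.04,0,.04,.08,.12)], fy.min(),fy.max())
```

```text
top all 441 nan ((589.3133544921875, 26.553909301757812), (58.7443733215332, 47.30891036987305), 78.8792953491211) ((589.4459228515625, 27.152738571166992), 34.9516716003418)
top lid 12 0.1824699853589936 ((587.2346801757812, 17.543121337890625), (20.079158782958984, 5.80702018737793), 79.53864288330078) ((587.54736328125, 17.485401153564453), 10.131385803222656)
board z 0.3288626506233501 front x rel caddy centre [np.float64(0.0373), np.float64(0.0374), np.float64(0.0375), np.float64(0.0378), np.float64(0.0374), np.float64(0.0376)] -0.10535891412628313 0.22769123939195227
side all 376 nan ((633.883544921875, 92.00117492675781), (232.39927673339844, 39.599361419677734), 62.788902282714844) ((619.2158813476562, 99.54293823242188), 116.24678039550781)
side lid 4 0.18086333040219893 ((594.5955200195312, 4.580933570861816), (5.179538726806641, 2.1864540576934814), 75.98233032226562) ((594.5962524414062, 4.580718040466309), 2.810824155807495)
board z 0.3286400166853608 front x rel caddy centre [np.float64(0.0373), np.float64(0.0375), np.float64(0.0374), np.float64(0.0379), np.float64(0.0379), np.float64(0.0385)] -0.11068203268658348 0.40227526712604084
```

```bash
cat >> h.py <<'E'
def ray(s,uv,z):
    K=s["camera_matrix"]; a=(np.asarray(uv,float)-K[[0,1],2])/[K[0,0],K[1,1]]
    rd=np.hypot(*a); r=rd
    for _ in range(30): r=rd/(1+s["k1"]*r*r)
    d=np.r_[a*r/rd,1]@s["R"]; C=-s["R"].T@s["t"]
    return C+d*(z-C[2])/d[2]
E
python3 - <<'E'
from h import *
for n,(u,v) in (("top",(304,209)),("side",(356,230))):
    s=snapshot(n); c=s["color"].astype(int); print(c[v,u],c[v,u-14],c[v,u+10])
    m=(np.abs(c-c[v,u]).max(-1)<22).astype(np.uint8)
    mm=np.zeros_like(m); mm[v-16:v+16,u-16:u+16]=1
    nn,l,st,ce=cv2.connectedComponentsWithStats(m*mm,connectivity=4)
    i=l[v,u]; print(n,st[i],ce[i],ray(s,ce[i],.183))
    print("pred",proj(s,[.5912,.0286,.183]))
print(get_state()["eef_pos"])
E
```

```text
[119 115 119] [159 116  65] [224 224 223]
top [296 201  17  16 215] [303.79069767 208.78604651] [0.59106613 0.0275979  0.183     ]
pred [303.37598589 208.73444142]
[124 122 127] [123  92  65] [127 125 124]
side [347 224  21  13 190] [356.38947368 229.66315789] [0.59051063 0.02603617 0.183     ]
pred [356.4250223  228.87572623]
[0.17739251 0.59921292 0.17833348]
```

Named candidates: grey tin with a round dark lid at top (304,209), which is the caddy. The four taped cardboard packs in the row are the cartons, and the red boxes at (185,203) and (187,250) are look-alikes. The crop confirms the caddy. I'll pinch its lid from above, with the hand kept 6 mm ahead of centre so the body clears the board.

Emit:
jog_arm(deltas=[{"dx": 0, "dy": 0, "dz": 0.06, "roll": 0.087, "hand": 0}, {"dx": 0.03, "dy": -0.05, "dz": 0.12, "roll": 0.087, "hand": 0}, {"dx": 0.06, "dy": -0.1, "dz": 0.12, "roll": 0.087, "hand": 0}, {"dx": 0.09, "dy": -0.15, "dz": 0.12, "roll": 0.087, "hand": 0}, {"dx": 0.12, "dy": -0.2, "dz": 0.12, "roll": 0.087, "hand": 0}], newtons=40)

```text
t: 1.02
eef_pos: [0.2964, 0.4005, 0.2988]
tcp_rot: [0.0, 0.1, 0.995, 0.0]
force: [0.2, 1.5, -0.9]
width: 0.0937
```

Emit:
jog_arm(deltas=[{"dx": 0.03, "dy": -0.05, "dz": 0.0, "roll": 0, "hand": 0}, {"dx": 0.06, "dy": -0.1, "dz": 0, "roll": 0, "hand": 0}, {"dx": 0.09, "dy": -0.15, "dz": 0, "roll": 0, "hand": 0}, {"dx": 0.12, "dy": -0.2, "dz": 0, "roll": 0, "hand": 0}, {"dx": 0.15, "dy": -0.25, "dz": 0, "roll": 0, "hand": 0}])

```text
t: 1.65
eef_pos: [0.4463, 0.1505, 0.2987]
tcp_rot: [0.0, 0.1, 0.995, 0.0]
force: [1.1, 0.7, 0.7]
width: 0.0944
```

Emit:
jog_arm(deltas=[{"dx": 0.03, "dy": -0.05, "dz": 0.0, "roll": 0, "hand": 0}, {"dx": 0.054, "dy": -0.104, "dz": 0, "roll": 0, "hand": 0}, {"dx": 0.054, "dy": -0.104, "dz": -0.03, "roll": 0, "hand": 0.2}, {"dx": 0.054, "dy": -0.104, "dz": -0.06, "roll": 0, "hand": 0.2}, {"dx": 0.054, "dy": -0.104, "dz": -0.06, "roll": 0, "hand": 0.2}])

```text
t: 2.28
eef_pos: [0.4986, 0.0481, 0.2372]
tcp_rot: [-0.001, 0.1, 0.995, -0.001]
force: [0.7, 0.3, 0.9]
width: 0.075
```

Run:
```python
from h import *
print(get_state()["eef_pos"],get_state()["width"],get_state()["joints"])
for n in ("top","side"):
    s=snapshot(n); print(proj(s,get_state()["eef_pos"]))
    cv2.imwrite(f"pics/{n}1.png",s["color"][:,:,::-1])
```

```text
[0.49855822 0.04809243 0.23717634] 0.07502083271768588 [-0.59783938  0.1472661   0.49028519  1.85507294 -0.07470081  1.16042012
  1.28781382]
[293.84161817 240.964295  ]
[313.32849256 208.05962131]
```

View pics/side1.png

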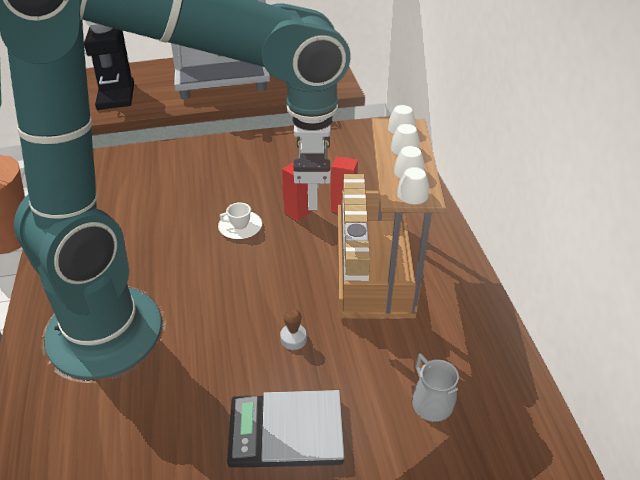

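View pics/top1.png

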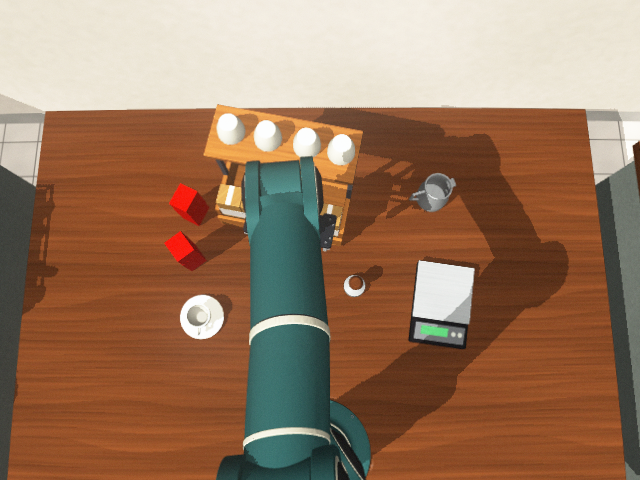

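Run:
```python
from h import *
ex=np.array([.9799,-.1994]);ey=np.array([.1994,.9799])
T=get_state()["eef_pos"]
for n in("side","top"):
    s=snapshot(n); W=cloud(s)
    r=W[...,:2]-T[:2]; fx=r@ex; fy=r@ey; h=W[...,2]-T[2]
    for a in np.arange(-.01,.5,.02):
        m=(h>a)&(h<a+.02)&(np.abs(fx)<.13)&(np.abs(fy)<.12)&(W[...,2]>.2)&(fx-.0<.09)
        m[:, :]&=True
        if m.sum()>5: print(n,round(a,2),m.sum(),"x",np.percentile(fx[m],[1,99]).round(3),"y",np.percentile(fy[m],[1,99]).round(3))
    m=(W[...,2]>.34)&(W[...,2]<.45)
    g=(W[...,:2]-[.591,.0278]); gx=g@ex;gy=g@ey
    m&=(gx>.03)&(gx<.16)&(np.abs(gy)<.15)
    print("cups? x",np.percentile(gx[m],[1,5,50]),"z",np.percentile(W[m][:,2],99))
```

```text
side 0.03 60 x [-0.009  0.01 ] y [-0.054  0.043]
side 0.05 77 x [-0.009  0.009] y [-0.053 -0.046]
side 0.07 79 x [-0.009  0.009] y [-0.054 -0.045]
side 0.09 57 x [-0.008  0.009] y [-0.055 -0.046]
side 0.11 69 x [-0.033  0.031] y [-0.083  0.042]
side 0.13 370 x [-0.033  0.033] y [-0.087  0.05 ]
side 0.15 739 x [-0.032  0.032] y [-0.091 -0.012]
side 0.17 235 x [-0.023  0.031] y [-0.088 -0.015]
side 0.19 242 x [-0.033  0.033] y [-0.045 -0.028]
side 0.21 503 x [-0.036  0.036] y [-0.044 -0.005]
side 0.23 241 x [-0.045  0.047] y [-0.05  -0.008]
side 0.25 511 x [-0.046  0.047] y [-0.049 -0.006]
side 0.27 478 x [-0.045  0.045] y [-0.048 -0.01 ]
side 0.29 387 x [-0.044  0.044] y [-0.054 -0.013]
side 0.31 392 x [-0.037  0.054] y [-0.065 -0.038]
side 0.33 689 x [-0.064  0.063] y [-0.074 -0.035]
side 0.35 979 x [-0.109  0.065] y [-0.077 -0.034]
side 0.37 1234 x [-0.127  0.062] y [-0.079 -0.034]
side 0.39 1420 x [-0.127  0.052] y [-0.088  0.046]
side 0.41 1617 x [-0.128  0.033] y [-0.092  0.048]
side 0.43 1140 x [-0.129 -0.021] y [-0.091  0.034]
side 0.45 560 x [-0.13  -0.072] y [-0.085 -0.017]
side 0.47 19 x [-0.13 -0.12] y [-0.066 -0.055]
cups? x [0.07349444 0.07649877 0.09803329] z 0.3832542646112588
top 0.13 11 x [-0.033  0.034] y [-0.08  -0.052]
top 0.15 506 x [-0.033  0.033] y [-0.088  0.088]
top 0.17 26 x [-0.024  0.027] y [-0.087 -0.058]
top 0.35 18 x [-0.046  0.036] y [-0.067  0.052]
top 0.37 230 x [-0.041  0.062] y [-0.066  0.065]
top 0.39 1098 x [-0.029  0.056] y [-0.06   0.061]
top 0.41 2417 x [-0.106  0.035] y [-0.078  0.052]
top 0.43 2332 x [-0.126 -0.021] y [-0.086  0.037]
top 0.45 1513 x [-0.129 -0.072] y [-0.081  0.003]
top 0.47 260 x [-0.13  -0.114] y [-0.065 -0.019]
cups? x [0.07368894 0.07564996 0.09276511] z 0.38435558376825907
```

Emit:
jog_arm(deltas=[{"dx": 0.03, "dy": -0.007, "dz": 0.0, "roll": 0, "hand": 0.2}, {"dx": 0.06, "dy": -0.014, "dz": 0, "roll": 0, "hand": 0.2}, {"dx": 0.086, "dy": -0.0195, "dz": 0, "roll": 0, "hand": 0.2}, {"dx": 0.086, "dy": -0.0195, "dz": -0.03, "roll": 0, "hand": 0.2}, {"dx": 0.086, "dy": -0.0195, "dz": -0.03, "roll": 0, "hand": 0.2}])

```text
t: 3.1
eef_pos: [0.5849, 0.0289, 0.2077]
tcp_rot: [-0.001, 0.1, 0.995, -0.0]
force: [-0.5, 0.1, 1.0]
width: 0.0752
```

Run:
```python
from h import *
print(get_state()["eef_pos"],get_state()["force"])
s=snapshot("side"); crop(s,270,120,450,260,4,"pics/s2.png")
```

```text
[0.58493465 0.02891275 0.20768524] [-0.45666442  0.14718104  1.01051454]
```

View pics/s2.png

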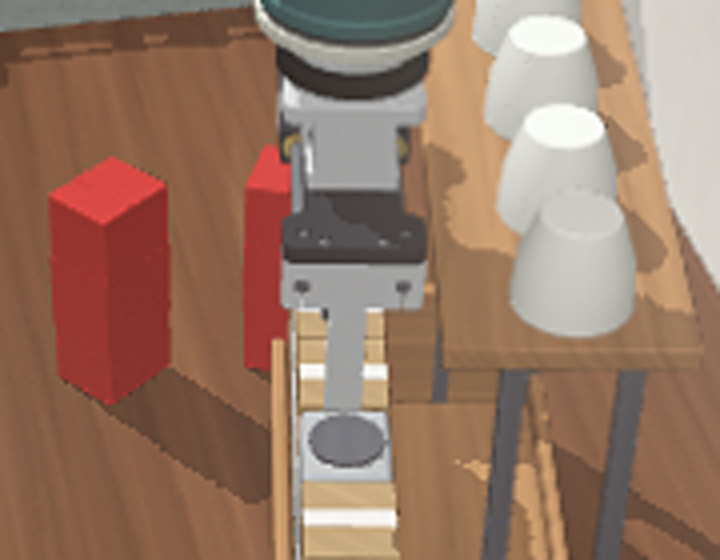

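The hand is over the lid (side crop at about (345,440)), clear of the board's edge. Now I descend.

Emit:
jog_arm(deltas=[{"dx": 0, "dy": 0, "dz": -0.015, "roll": 0, "hand": 0.2}, {"dx": 0, "dy": 0, "dz": -0.024, "roll": 0, "hand": 0.2}, {"dx": 0, "dy": 0, "dz": -0.0263, "roll": 0, "hand": 0.2}, {"dx": 0, "dy": 0, "dz": -0.0263, "roll": 0, "hand": 0.2}, {"dx": 0, "dy": 0, "dz": -0.0263, "roll": 0, "hand": 0.2}])

```text
t: 3.78
eef_pos: [0.5858, 0.0288, 0.1824]
tcp_rot: [0.0, 0.1, 0.995, 0.0]
force: [0.2, 0.1, 0.6]
width: 0.0751
```

Emit:
jog_arm(deltas=[{"dx": 0, "dy": 0, "dz": 0, "roll": 0, "hand": 0.6}, {"dx": 0, "dy": 0, "dz": 0, "roll": 0, "hand": 0.65}, {"dx": 0, "dy": 0, "dz": 0, "roll": 0, "hand": 0.65}, {"dx": 0, "dy": 0, "dz": 0, "roll": 0, "hand": 0.65}, {"dx": 0, "dy": 0, "dz": 0, "roll": 0, "hand": 0.65}], newtons=25)

```text
t: 4.4
eef_pos: [0.5856, 0.0288, 0.1821]
tcp_rot: [0.0, 0.1, 0.995, -0.0]
force: [-0.4, -0.0, 0.1]
width: 0.0332
```

The opening of 33 mm is below the lid's 42 mm, so the pads passed over it. I'll reopen and go lower.

Emit:
jog_arm(deltas=[{"dx": 0, "dy": 0, "dz": 0.004, "roll": 0, "hand": 0.35}, {"dx": 0, "dy": 0, "dz": 0.004, "roll": 0, "hand": 0.35}, {"dx": 0, "dy": 0, "dz": 0.004, "roll": 0, "hand": 0.35}, {"dx": 0, "dy": 0, "dz": 0, "roll": 0, "hand": 0.35}, {"dx": 0, "dy": 0, "dz": -0.0015, "roll": 0, "hand": 0.35}])

```text
t: 5.03
eef_pos: [0.5854, 0.0288, 0.1801]
tcp_rot: [-0.0, 0.1, 0.995, -0.0]
force: [-0.3, 0.6, -0.2]
width: 0.0609
```

Run:
```python
from h import *
for i in range(3):
    g=get_state(); print(g["eef_pos"],g["force"],g["width"])
    s=snapshot("side")
crop(s,310,170,400,260,6,"pics/s3.png")
```

```text
[0.58536464 0.02880828 0.18014736] [-0.34840537  0.59514566 -0.23666416] 0.0609195020297759
[0.58538324 0.02878016 0.18011938] [ 0.04341001  0.17192524 -1.69871517] 0.06085130520839044
[0.58539093 0.02879521 0.18026067] [-0.24366312  0.25785349 -0.33539877] 0.061201104302068855
```

View pics/s3.png

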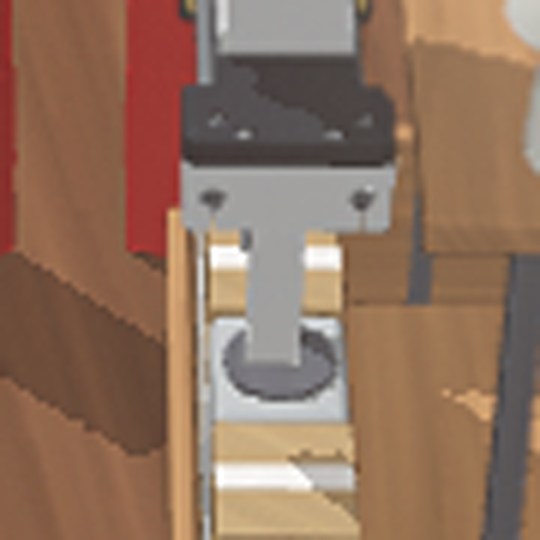

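Run:
```python
from h import *
ey=np.array([.1994,.9799,0])
s=snapshot("side"); T=get_state()["eef_pos"]
for o in (-.043,-.03,0,.03):
    print(o,(proj(s,T+o*ey)-[310,170])*6)
W=cloud(s); 
for v in range(215,245,2): print(v,[W[v,u].round(4).tolist() for u in (354,356)])
```

```text
-0.043 [266.73262369 438.54233444]
-0.03 [265.64117015 414.36586002]
0 [263.16983142 359.92559967]
0.03 [260.76319243 307.30566951]
215 [[0.5738, -0.0118, 0.2568], [0.5786, -0.0097, 0.2544]]
217 [[0.5738, -0.0123, 0.252], [0.5773, -0.0154, 0.2539]]
219 [[0.5743, -0.0114, 0.2458], [0.5785, -0.0114, 0.2451]]
221 [[0.574, -0.0131, 0.2419], [0.5786, -0.0119, 0.2402]]
223 [[0.5743, -0.0128, 0.2362], [0.577, -0.0185, 0.2404]]
225 [[0.575, -0.0107, 0.229], [0.5795, -0.0101, 0.2277]]
227 [[0.5749, -0.0118, 0.2245], [0.5791, -0.0122, 0.2241]]
229 [[0.5749, -0.0126, 0.2197], [0.5789, -0.0137, 0.2199]]
231 [[0.5846, 0.0236, 0.1822], [0.5895, 0.0251, 0.1801]]
233 [[0.583, 0.0166, 0.1826], [0.5874, 0.0164, 0.1821]]
235 [[0.5816, 0.0106, 0.1822], [0.5855, 0.0087, 0.1832]]
237 [[0.5796, 0.0025, 0.1837], [0.5849, 0.0057, 0.1801]]
239 [[0.58, 0.0031, 0.1775], [0.5839, 0.0013, 0.1784]]
241 [[0.5789, -0.0019, 0.1762], [0.5816, -0.0081, 0.1812]]
243 [[0.5762, -0.0127, 0.1804], [0.58, -0.0148, 0.1816]]
```

Run:
```python
from h import *
from scipy.optimize import brentq
ey=np.array([.1994,.9799,0]); ex=np.array([.9799,-.1994,0])
s=snapshot("side"); T=get_state()["eef_pos"]
for nm,o,row in (("tip",-.043,230.5),("tip",-.0305,230.5),("body",-.0885,208.4)):
    f=lambda z:proj(s,np.r_[(T+o*ey)[:2],z])[1]-row
    print(nm,o,brentq(f,.1,.4)-T[2])
g=cv2.cvtColor(s["color"],cv2.COLOR_RGB2GRAY); print(g[222:240,354])
```

```text
tip -0.043 0.03522902574310316
tip -0.0305 0.02455317121119613
body -0.0885 0.13029072980132786
[160 160 159 160 159 160 161 162 136 121 121 122 123 114 109 209 204 191]
```

The depth image and the edge projection both put the real fingertips about 35 mm higher than the reported TCP. The horizontal position agrees. I'll work with that measured offset, go down in part and re-check.

Emit:
jog_arm(deltas=[{"dx": 0, "dy": 0, "dz": -0.01, "roll": 0, "hand": 0.35}, {"dx": 0, "dy": 0, "dz": -0.02, "roll": 0, "hand": 0.35}, {"dx": 0, "dy": 0, "dz": -0.028, "roll": 0, "hand": 0.35}, {"dx": 0, "dy": 0, "dz": -0.028, "roll": 0, "hand": 0.35}, {"dx": 0, "dy": 0, "dz": -0.028, "roll": 0, "hand": 0.35}])

```text
t: 5.9
eef_pos: [0.5861, 0.0288, 0.1533]
tcp_rot: [0.001, 0.1, 0.995, 0.0]
force: [-4.1, 0.5, 15.3]
width: 0.061
```

Run:
```python
from h import *
from scipy.optimize import brentq
ey=np.array([.1994,.9799,0])
s=snapshot("side"); T=get_state()["eef_pos"]; print(T,get_state()["force"])
crop(s,310,170,400,260,6,"pics/s4.png")
g=cv2.cvtColor(s["color"],cv2.COLOR_RGB2GRAY); print(g[228:250,354])
for row in (236,237,238,239,240,241,242,243):
    print(row,brentq(lambda z:proj(s,np.r_[(T-.043*ey)[:2],z])[1]-row,.1,.4)-T[2])
```

```text
[0.58608002 0.02878724 0.15329589] [-3.90102752 -0.35630343 16.34678462]
[160 160 160 159 160 159 160 160 160 160 160 162 141 133 138 136 130 126
 174 216 246 244]
236 0.047203591930340405
237 0.044405800312668775
238 0.04159998900907225
239 0.03878611472628568
240 0.03596413387217276
241 0.03313400255293905
242 0.030295676570315844
243 0.027449111418712258
```

View pics/s4.png

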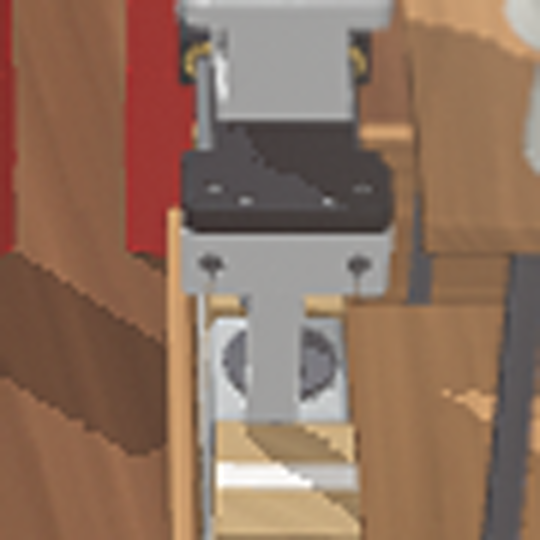

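Run:
```python
from h import *
ex=np.array([.9799,-.1994]);ey=np.array([.1994,.9799])
W=np.nanmedian([cloud(snapshot("side")) for _ in range(3)],0); T=get_state(); print(T["eef_pos"],T["force"]);T=T["eef_pos"]
r=W[...,:2]-T[:2]; fx=r@ex; fy=r@ey
for v in range(224,252): 
    w=np.s_[v,352:359]; print(v,"fx",fx[w].min().round(4),fx[w].max().round(4),"fy",np.median(fy[w]).round(4),"z",np.median(W[w][:,2]).round(4))
```

```text
[0.5860782  0.02875115 0.15328445] [-3.21790486  0.31796051 15.38315117]
224 fx -0.0073 0.005 fy -0.043 z 0.2335
225 fx -0.0073 0.0054 fy -0.043 z 0.2307
226 fx -0.0071 0.0054 fy -0.0421 z 0.2273
227 fx -0.0072 0.0054 fy -0.0417 z 0.2242
228 fx -0.0071 0.0055 fy -0.0429 z 0.2225
229 fx -0.0071 0.0056 fy -0.0433 z 0.2202
230 fx -0.0068 0.0057 fy -0.0425 z 0.2167
231 fx -0.0067 0.0057 fy -0.0438 z 0.2151
232 fx -0.0066 0.006 fy -0.0423 z 0.211
233 fx -0.0066 0.0062 fy -0.0417 z 0.2077
234 fx -0.0065 0.006 fy -0.0432 z 0.2062
235 fx -0.0064 0.0064 fy -0.042 z 0.2025
236 fx -0.0063 0.0064 fy -0.0422 z 0.1998
237 fx -0.0061 0.0065 fy -0.041 z 0.1959
238 fx -0.0062 0.0066 fy -0.0434 z 0.1952
239 fx -0.0062 0.0067 fy -0.0427 z 0.1919
240 fx -0.0057 0.007 fy -0.0381 z 0.1849
241 fx -0.0055 0.0072 fy -0.0357 z 0.18
242 fx -0.0056 0.0073 fy -0.0385 z 0.1797
243 fx -0.0057 0.0072 fy -0.0416 z 0.1795
244 fx -0.0058 0.0071 fy -0.0464 z 0.1809
245 fx -0.0058 0.007 fy -0.0474 z 0.1789
246 fx -0.0061 0.0068 fy -0.051 z 0.1794
247 fx -0.0059 0.0065 fy -0.0546 z 0.1797
248 fx -0.0061 0.0065 fy -0.0589 z 0.1808
249 fx -0.0061 0.0065 fy -0.0608 z 0.1798
250 fx -0.0064 0.0064 fy -0.0646 z 0.1802
251 fx -0.0064 0.0063 fy -0.0672 z 0.1798
```

Below z≈0.190 the finger tapers (face at fy −0.036 to −0.038). With 15 N upwards the tips are already resting on the pack tops at z = 0.180, so the offset at the very tip is about 27 mm. I'll raise about 1 mm and close.

Emit:
jog_arm(deltas=[{"dx": 0, "dy": 0, "dz": 0.002, "roll": 0, "hand": 0.35}, {"dx": 0, "dy": 0, "dz": 0.0025, "roll": 0, "hand": 0.35}, {"dx": 0, "dy": 0, "dz": 0.0025, "roll": 0, "hand": 0.6}, {"dx": 0, "dy": 0, "dz": 0.0025, "roll": 0, "hand": 0.65}, {"dx": 0, "dy": 0, "dz": 0.0025, "roll": 0, "hand": 0.65}], newtons=30)

```text
t: 6.72
eef_pos: [0.5856, 0.0288, 0.1551]
tcp_rot: [-0.0, 0.1, 0.995, -0.0]
force: [-1.3, -2.6, 7.5]
width: 0.0379
```

Emit:
jog_arm(deltas=[{"dx": 0, "dy": 0, "dz": 0, "roll": 0, "hand": 0.65}, {"dx": 0, "dy": 0, "dz": 0, "roll": 0, "hand": 0.65}, {"dx": 0, "dy": 0, "dz": 0, "roll": 0, "hand": 0.65}, {"dx": 0, "dy": 0, "dz": 0, "roll": 0, "hand": 0.65}, {"dx": 0, "dy": 0, "dz": 0, "roll": 0, "hand": 0.65}])

```text
t: 7.35
eef_pos: [0.5872, 0.03, 0.1566]
tcp_rot: [0.002, 0.1, 0.995, 0.001]
force: [1.8, 5.6, 14.6]
width: 0.0328
```

Run:
```python
from h import *
g=get_state(); print(g["eef_pos"],g["force"],g["width"])
s=snapshot("side"); crop(s,310,170,400,260,6,"pics/s5.png")
```

```text
[0.58720337 0.03001969 0.15662019] [ 1.79677679  5.59005867 14.64337799] 0.032784272657119744
```

View pics/s5.png

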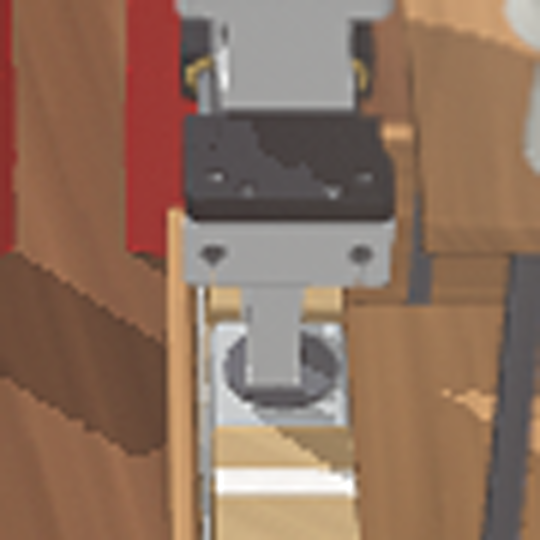

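The pads rode up over the lid (33 mm, z raised 1.5 mm, which matches the lid's 3 mm thickness). I'll open, go to light contact with the top so the full lid edge is engaged, and close gently.

Emit:
jog_arm(deltas=[{"dx": 0, "dy": 0, "dz": 0.006, "roll": 0, "hand": 0.4}, {"dx": 0, "dy": 0, "dz": 0.006, "roll": 0, "hand": 0.4}, {"dx": 0, "dy": 0, "dz": 0.006, "roll": 0, "hand": 0.4}, {"dx": 0, "dy": 0, "dz": 0.0, "roll": 0, "hand": 0.42}, {"dx": 0, "dy": 0, "dz": -0.001, "roll": 0, "hand": 0.42}], newtons=12)

```text
t: 8.02
eef_pos: [0.5852, 0.0287, 0.1534]
tcp_rot: [-0.001, 0.1, 0.995, -0.0]
force: [-0.3, 0.4, 2.7]
width: 0.0543
```

Run:
```python
from h import *
g=get_state(); print(g["eef_pos"],g["force"],g["width"])
s=snapshot("side"); crop(s,310,170,400,260,6,"pics/s6.png")
g=get_state(); print(g["eef_pos"],g["force"],g["width"])
```

```text
[0.58518212 0.028745   0.15335002] [-0.26895536  0.44932543  2.71102863] 0.05433386191854826
[0.58533669 0.02878071 0.15356249] [ 0.17659227  0.20311808 -0.06488557] 0.05440935042678255
```

View pics/s6.png

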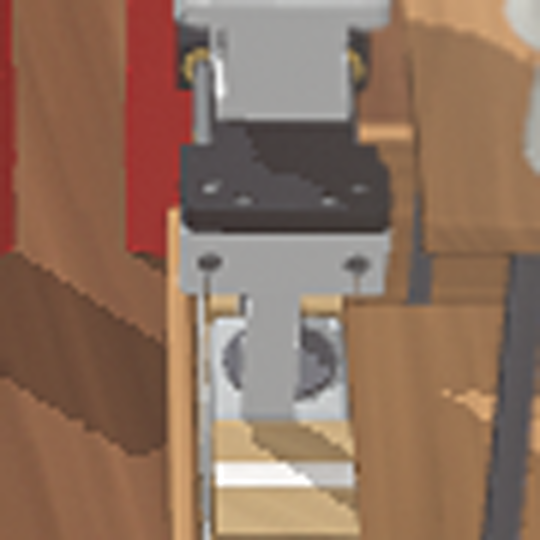

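Emit:
jog_arm(deltas=[{"dx": 0, "dy": 0, "dz": -0.0006, "roll": 0, "hand": 0.46}, {"dx": 0, "dy": 0, "dz": -0.0006, "roll": 0, "hand": 0.5}, {"dx": 0, "dy": 0, "dz": -0.0006, "roll": 0, "hand": 0.54}, {"dx": 0, "dy": 0, "dz": -0.0006, "roll": 0, "hand": 0.58}, {"dx": 0, "dy": 0, "dz": -0.0006, "roll": 0, "hand": 0.6}], newtons=12)

```text
t: 8.7
eef_pos: [0.5856, 0.0288, 0.1535]
tcp_rot: [0.0, 0.1, 0.995, -0.0]
force: [0.2, -0.1, 1.6]
width: 0.0412
```

Emit:
jog_arm(deltas=[{"dx": 0, "dy": 0, "dz": 0, "roll": 0, "hand": 0.6}, {"dx": 0, "dy": 0, "dz": 0, "roll": 0, "hand": 0.6}, {"dx": 0, "dy": 0, "dz": 0, "roll": 0, "hand": 0.6}, {"dx": 0, "dy": 0, "dz": 0, "roll": 0, "hand": 0.6}, {"dx": 0, "dy": 0, "dz": 0, "roll": 0, "hand": 0.6}])

```text
t: 9.32
eef_pos: [0.5856, 0.0288, 0.1535]
tcp_rot: [-0.0, 0.1, 0.995, -0.0]
force: [-0.1, 0.9, 0.5]
width: 0.0412
```

The lid is pinched (41 mm). Now I tip the caddy along the rack's −x, following the computed arc.

Emit:
jog_arm(deltas=[{"dx": -0.0059, "dy": 0.0012, "dz": 0.0009, "roll": 0, "hand": 0.62}, {"dx": -0.0118, "dy": 0.0024, "dz": 0.0018, "roll": 0, "hand": 0.62}, {"dx": -0.0176, "dy": 0.0036, "dz": 0.0023, "roll": 0, "hand": 0.62}, {"dx": -0.0235, "dy": 0.0048, "dz": 0.0025, "roll": 0, "hand": 0.62}, {"dx": -0.0294, "dy": 0.006, "dz": 0.0022, "roll": 0, "hand": 0.62}], newtons=18)

```text
t: 9.95
eef_pos: [0.5558, 0.0349, 0.1558]
tcp_rot: [0.0, 0.1, 0.995, -0.0]
force: [0.9, -0.6, -0.6]
width: 0.0403
```

Run:
```python
from h import *
g=get_state(); print(g["eef_pos"],g["force"],g["width"])
s=snapshot("side"); crop(s,310,150,440,280,5,"pics/s7.png")
```

```text
[0.5558262  0.03486682 0.155797  ] [ 0.91698288 -0.62954056 -0.63260967] 0.040250136913513944
```

View pics/s7.png

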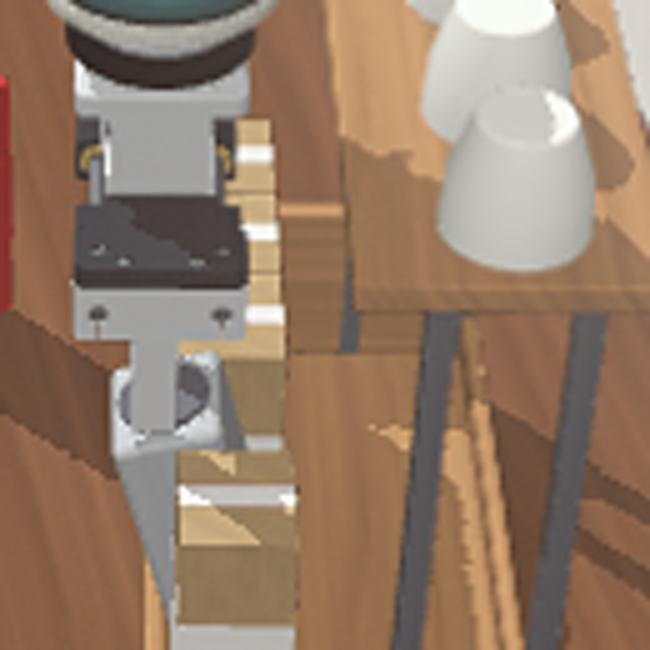

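It is tipping as planned: the caddy's top is at crop (165,400), leaning about 15° over the rail, with the neighbours still in place. I continue to about 30°.

Emit:
jog_arm(deltas=[{"dx": -0.0049, "dy": 0.001, "dz": -0.0008, "roll": 0, "hand": 0.62}, {"dx": -0.0098, "dy": 0.002, "dz": -0.002, "roll": 0, "hand": 0.62}, {"dx": -0.0147, "dy": 0.003, "dz": -0.0037, "roll": 0, "hand": 0.62}, {"dx": -0.0196, "dy": 0.004, "dz": -0.0058, "roll": 0, "hand": 0.62}, {"dx": -0.0245, "dy": 0.005, "dz": -0.0083, "roll": 0, "hand": 0.62}])

```text
t: 10.62
eef_pos: [0.5314, 0.0399, 0.1473]
tcp_rot: [0.0, 0.1, 0.995, -0.0]
force: [1.5, 0.0, 0.2]
width: 0.0399
```

Run:
```python
from h import *
g=get_state(); print(g["eef_pos"],g["force"],g["width"])
s=snapshot("side"); crop(s,300,150,430,280,5,"pics/s8.png")
```

```text
[0.53137752 0.03986033 0.14725009] [1.46678071 0.04406365 0.21784461] 0.03986318126278536
```

View pics/s8.png

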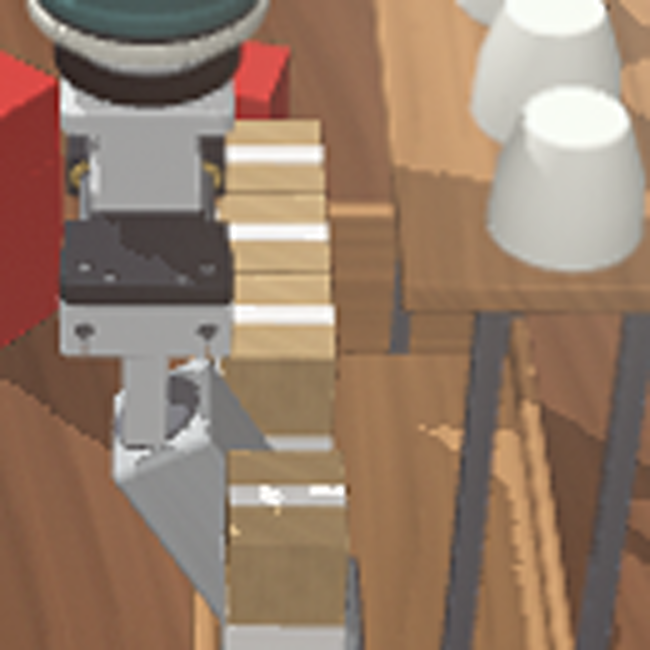

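The caddy now leans about 30° (top at crop (150,420)). I'll release it and check that it stays.

Emit:
jog_arm(deltas=[{"dx": 0, "dy": 0, "dz": 0, "roll": 0, "hand": 0.5}, {"dx": 0, "dy": 0, "dz": 0, "roll": 0, "hand": 0.4}, {"dx": 0, "dy": 0, "dz": 0, "roll": 0, "hand": 0.2}, {"dx": 0, "dy": 0, "dz": 0, "roll": 0, "hand": 0.05}, {"dx": 0, "dy": 0, "dz": 0, "roll": 0, "hand": 0.05}])

```text
t: 11.3
eef_pos: [0.5317, 0.0397, 0.1474]
tcp_rot: [0.0, 0.1, 0.995, -0.0]
force: [-1.1, 0.3, -0.8]
width: 0.083
```

Run:
```python
from h import *
g=get_state(); print(g["eef_pos"],g["force"],g["width"])
s=snapshot("side"); crop(s,300,150,430,280,5,"pics/s9.png")
W=cloud(s); ex=np.array([.9799,-.1994]);ey=np.array([.1994,.9799])
O=np.array([.591,.0278])-.0275*ex+.0615*ey
r=W[...,:2]-O; fx=r@ex*1000; fy=r@ey*1000; z=W[...,2]*1000
# near side face of the caddy (fy~ -91.5) ahead of cartons
m=(fy>-97)&(fy<-86)&(fx<0)&(fx>-80)&(z>80)&(z<200)
for a in range(80,190,8):
    q=m&(z>a)&(z<a+8)
    if q.sum()>2: print(a+4,np.percentile(fx[q],[2,98]).round(1),q.sum())
```

```text
[0.53170445 0.0397284  0.14738931] [-1.06615203  0.34134666 -0.78745661] 0.08297102781513392
84 [-4.5 -0.1] 5
92 [-8.8 -0.3] 11
100 [-13.3  -0.4] 14
108 [-19.7  -0.6] 23
116 [-19.7  -0.8] 24
124 [-27.5  -1. ] 33
132 [-29.8  -1.2] 34
140 [-36.4  -1.3] 47
148 [-40.9  -1.5] 48
156 [-43.   -1.7] 61
164 [-45.8  -1.8] 37
172 [-21.4  -2. ] 24
180 [-20.4  -3.2] 26
```

View pics/s9.png

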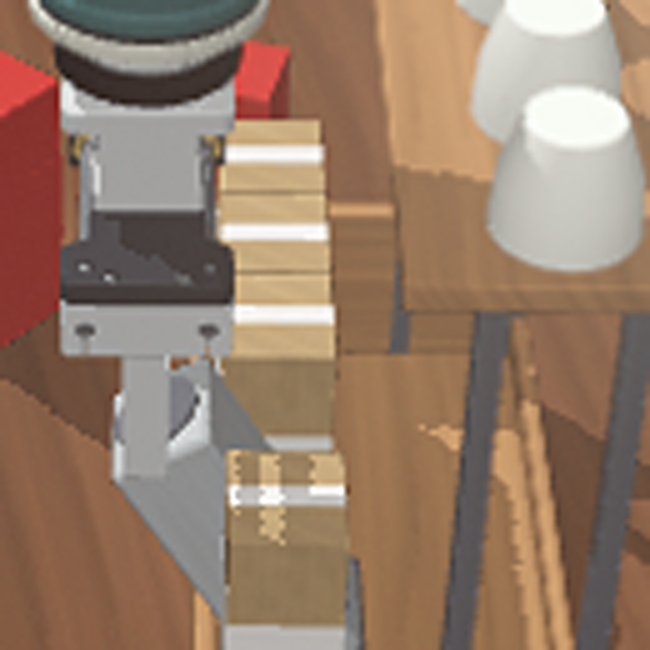

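The caddy stays put after release. Its front edge runs from (−4,84) to (−43,156) in rack x,z, a lean of about 28°. Next I grip it by its sides, ahead of the cartons.

Emit:
jog_arm(deltas=[{"dx": 0, "dy": 0, "dz": 0, "roll": 0, "hand": 0}, {"dx": 0.006, "dy": -0.0012, "dz": -0.012, "roll": 0, "hand": 0}, {"dx": 0.012, "dy": -0.0024, "dz": -0.024, "roll": 0, "hand": 0}, {"dx": 0.0176, "dy": -0.0036, "dz": -0.036, "roll": 0, "hand": 0}, {"dx": 0.0176, "dy": -0.0036, "dz": -0.042, "roll": 0, "hand": 0}])

```text
t: 11.98
eef_pos: [0.5492, 0.0359, 0.1041]
tcp_rot: [-0.001, 0.1, 0.995, -0.0]
force: [-0.3, 0.6, 0.5]
width: 0.0939
```

Run:
```python
from h import *
g=get_state(); print(g["eef_pos"],g["force"],g["width"])
s=snapshot("side"); crop(s,300,150,430,280,5,"pics/s10.png")
```

```text
[0.54921683 0.03586796 0.10414343] [-0.33689211  0.58786438  0.53998232] 0.09387969121350356
```

View pics/s10.png

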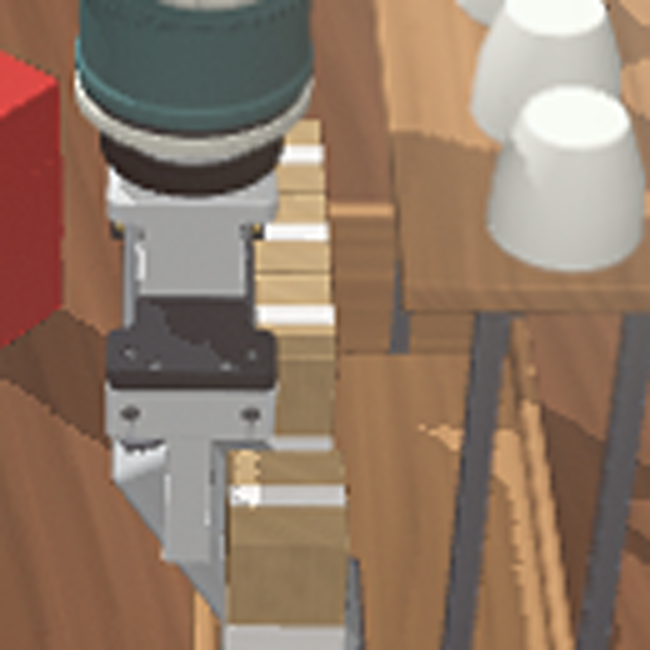

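Emit:
jog_arm(deltas=[{"dx": 0, "dy": 0, "dz": 0, "roll": 0, "hand": 0.2}, {"dx": 0, "dy": 0, "dz": 0, "roll": 0, "hand": 0.3}, {"dx": 0, "dy": 0, "dz": 0, "roll": 0, "hand": 0.4}, {"dx": 0, "dy": 0, "dz": 0, "roll": 0, "hand": 0.45}, {"dx": 0, "dy": 0, "dz": 0, "roll": 0, "hand": 0.45}], newtons=45)

```text
t: 12.65
eef_pos: [0.5494, 0.0362, 0.1056]
tcp_rot: [0.0, 0.1, 0.995, 0.0]
force: [-0.4, -0.1, 2.6]
width: 0.0596
```

Emit:
jog_arm(deltas=[{"dx": 0, "dy": 0, "dz": 0, "roll": 0, "hand": 0.45}, {"dx": 0, "dy": 0, "dz": 0, "roll": 0, "hand": 0.45}, {"dx": -0.0025, "dy": 0.0005, "dz": 0.005, "roll": 0, "hand": 0.45}, {"dx": -0.005, "dy": 0.001, "dz": 0.01, "roll": 0, "hand": 0.45}, {"dx": -0.005, "dy": 0.001, "dz": 0.01, "roll": 0, "hand": 0.45}])

```text
t: 13.28
eef_pos: [0.544, 0.0374, 0.1157]
tcp_rot: [-0.0, 0.1, 0.995, 0.0]
force: [0.7, -0.4, -2.8]
width: 0.0601
```

Run:
```python
from h import *
g=get_state(); print(g["eef_pos"],g["force"],g["width"])
s=snapshot("side"); crop(s,300,150,430,280,5,"pics/s11.png")
```

```text
[0.54403182 0.03735175 0.11571828] [ 0.69649398 -0.3607171  -2.8234649 ] 0.06010807861554976
```

View pics/s11.png

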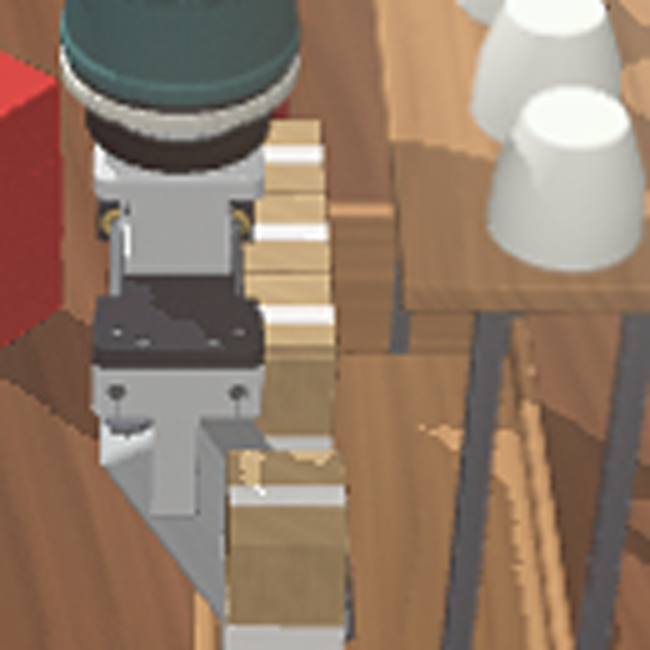

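Emit:
jog_arm(deltas=[{"dx": -0.0059, "dy": 0.0012, "dz": 0.013, "roll": 0, "hand": 0.45}, {"dx": -0.0118, "dy": 0.0024, "dz": 0.026, "roll": 0, "hand": 0.45}, {"dx": -0.0177, "dy": 0.0036, "dz": 0.039, "roll": 0, "hand": 0.45}, {"dx": -0.0236, "dy": 0.0048, "dz": 0.052, "roll": 0, "hand": 0.45}, {"dx": -0.0295, "dy": 0.006, "dz": 0.065, "roll": 0, "hand": 0.45}])

```text
t: 13.95
eef_pos: [0.5144, 0.0433, 0.1815]
tcp_rot: [0.0, 0.1, 0.995, 0.0]
force: [0.4, 0.4, -3.4]
width: 0.0599
```

Run:
```python
from h import *
g=get_state(); print(g["eef_pos"],g["force"],g["width"])
s=snapshot("side"); crop(s,280,110,440,290,3.6,"pics/s12.png")
```

```text
[0.51437759 0.04329842 0.18145113] [ 0.3524279   0.37898946 -3.35348442] 0.059909864162879765
```

View pics/s12.png

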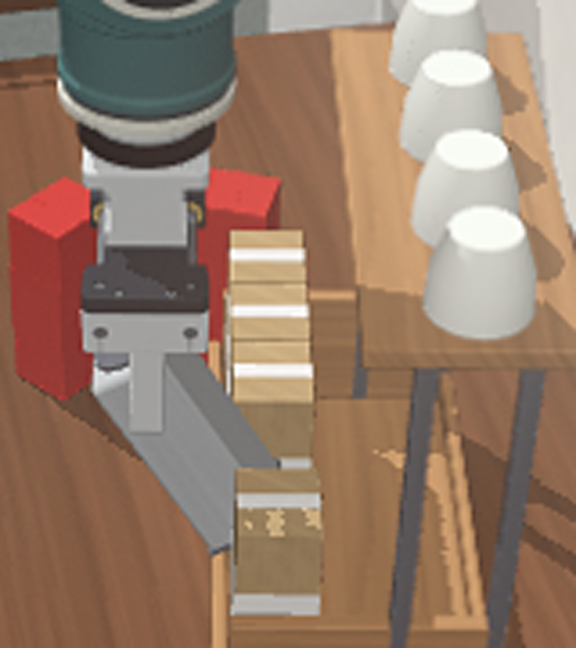

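The foot is now above the rail and the grip holds. I draw it clear forward and up.

Emit:
jog_arm(deltas=[{"dx": -0.012, "dy": 0.0024, "dz": 0.015, "roll": 0, "hand": 0.45}, {"dx": -0.03, "dy": 0.006, "dz": 0.03, "roll": 0, "hand": 0.45}, {"dx": -0.05, "dy": 0.01, "dz": 0.045, "roll": 0, "hand": 0.45}, {"dx": -0.07, "dy": 0.014, "dz": 0.06, "roll": 0, "hand": 0.45}, {"dx": -0.09, "dy": 0.018, "dz": 0.07, "roll": 0, "hand": 0.45}])

```text
t: 14.62
eef_pos: [0.4242, 0.0613, 0.2511]
tcp_rot: [0.0, 0.1, 0.995, 0.0]
force: [-0.8, 0.5, -2.2]
width: 0.0599
```

Run:
```python
from h import *
g=get_state(); print(g["eef_pos"],g["force"],g["width"])
s=snapshot("side"); crop(s,220,60,440,290,2.6,"pics/s13.png")
W=cloud(s);ex=np.array([.9799,-.1994]);ey=np.array([.1994,.9799])
r=W[...,:2]-g["eef_pos"][:2]; fx=r@ex*1000; fy=r@ey*1000; z=(W[...,2]-g["eef_pos"][2])*1000
m=(fy>-36)&(fy<-22)&(abs(fx)<120)&(z>-150)&(z<120)
for a in range(-130,100,10):
    q=m&(z>a)&(z<a+10)
    if q.sum()>4: print(a+5,np.percentile(fx[q],[2,98]).round(1),q.sum())
```

```text
[0.42419003 0.06125215 0.25112077] [-0.78286838  0.51143041 -2.19796417] 0.059943452548503744
-75 [37.5 41.8] 5
-65 [35.5 62.3] 38
-55 [31.2 77.7] 67
-45 [27.4 80.6] 107
-35 [19.6 74.4] 95
-25 [13.2 69.9] 106
-15 [ 9.7 64.1] 107
-5 [ 2.2 58. ] 109
5 [-2.2 51.9] 105
15 [-9.8 46.1] 110
25 [-15.3  42.1] 96
35 [-21.8  35.4] 71
45 [-26.5  30.4] 72
55 [-30.1  23.7] 80
65 [-21.5  19.3] 51
75 [-9.6 13.7] 12
```

View pics/s13.png

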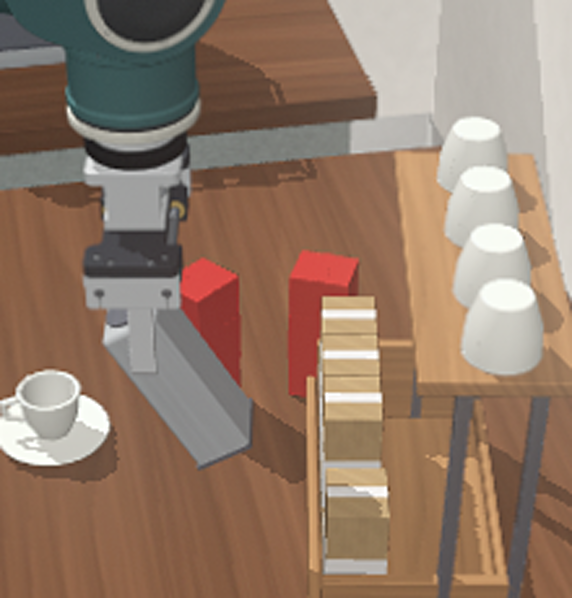

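The caddy hangs firmly at about 29°, and the row is intact. I carry it over to the scale, passing high over the tamper.

Emit:
jog_arm(deltas=[{"dx": -0.004, "dy": -0.02, "dz": 0.015, "roll": 0.01, "hand": 0.45}, {"dx": -0.011, "dy": -0.055, "dz": 0.03, "roll": 0.02, "hand": 0.45}, {"dx": -0.02, "dy": -0.095, "dz": 0.04, "roll": 0.03, "hand": 0.45}, {"dx": -0.029, "dy": -0.14, "dz": 0.04, "roll": 0.04, "hand": 0.45}, {"dx": -0.039, "dy": -0.185, "dz": 0.04, "roll": 0.054, "hand": 0.45}])

```text
t: 15.3
eef_pos: [0.3853, -0.1253, 0.2906]
tcp_rot: [0.0, 0.073, 0.997, 0.0]
force: [-0.3, -0.1, -0.9]
width: 0.06
```

Emit:
jog_arm(deltas=[{"dx": -0.01, "dy": -0.045, "dz": 0, "roll": 0, "hand": 0.45}, {"dx": -0.02, "dy": -0.09, "dz": 0, "roll": 0, "hand": 0.45}, {"dx": -0.03, "dy": -0.135, "dz": 0, "roll": 0, "hand": 0.45}, {"dx": -0.039, "dy": -0.175, "dz": 0, "roll": 0, "hand": 0.45}, {"dx": -0.043, "dy": -0.202, "dz": 0, "roll": 0, "hand": 0.45}])

```text
t: 15.92
eef_pos: [0.342, -0.3275, 0.2907]
tcp_rot: [0.0, 0.074, 0.997, -0.0]
force: [0.7, 0.1, -2.5]
width: 0.0596
```

Run:
```python
from h import *
g=get_state(); print(g["eef_pos"],g["tcp_rot"],g["force"],g["width"])
s=snapshot("side"); cv2.imwrite("pics/s14.png",s["color"][:,:,::-1])
```

```text
[ 0.34199395 -0.32749226  0.29071756] [ 4.36811039e-04  7.39667006e-02  9.97260609e-01 -1.19673594e-04] [ 0.69191435  0.09404285 -2.53860499] 0.05956473904790518
```

View pics/s14.png

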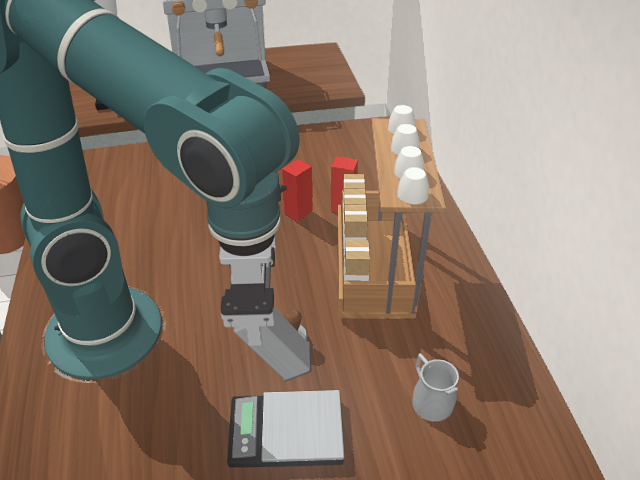

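Emit:
jog_arm(deltas=[{"dx": 0.0005, "dy": 0.0014, "dz": -0.03, "roll": 0, "hand": 0.45}, {"dx": 0.0005, "dy": 0.0014, "dz": -0.075, "roll": 0, "hand": 0.45}, {"dx": 0.0005, "dy": 0.0014, "dz": -0.12, "roll": 0, "hand": 0.45}, {"dx": 0.0005, "dy": 0.0014, "dz": -0.15, "roll": 0, "hand": 0.45}, {"dx": 0.0005, "dy": 0.0014, "dz": -0.17, "roll": 0, "hand": 0.45}])

```text
t: 16.6
eef_pos: [0.3428, -0.3241, 0.1191]
tcp_rot: [-0.001, 0.073, 0.997, 0.0]
force: [0.2, -0.3, -1.6]
width: 0.0599
```

Run:
```python
from h import *
g=get_state(); print(g["eef_pos"],g["tcp_rot"],g["force"],g["width"])
s=snapshot("side"); crop(s,180,240,400,480,2.5,"pics/s15.png")
W=cloud(s);ex=np.array([.9893,-.1461]);ey=np.array([.1461,.9893])
r=W[...,:2]-g["eef_pos"][:2]; fx=r@ex*1000; fy=r@ey*1000; z=(W[...,2]-g["eef_pos"][2])*1000
m=(fy>-36)&(fy<-22)&(abs(fx)<120)&(z>-78)&(z<120)
for a in range(-80,60,10):
    q=m&(z>a)&(z<a+10)
    if q.sum()>4: print(a+5,np.percentile(fx[q],[2,98]).round(1),q.sum())
```

```text
[ 0.34277192 -0.32414338  0.11905725] [-7.53396010e-04  7.33699344e-02  9.97304505e-01  9.57857952e-05] [ 0.1617236  -0.29676284 -1.64357309] 0.059890085013173076
-75 [-15.5  44.8] 9
-65 [37.2 59.9] 30
-55 [31.2 78.7] 68
-45 [26.2 82.4] 85
-35 [21.3 73.7] 107
-25 [14.4 68.3] 104
-15 [10. 65.] 99
-5 [ 3.1 58.2] 104
5 [-4.  51.5] 117
15 [-6.1 46.5] 105
25 [-15.4  41.2] 65
35 [-19.7  35.1] 80
45 [-24.3  28.9] 60
55 [-26.7  16.7] 9
```

View pics/s15.png

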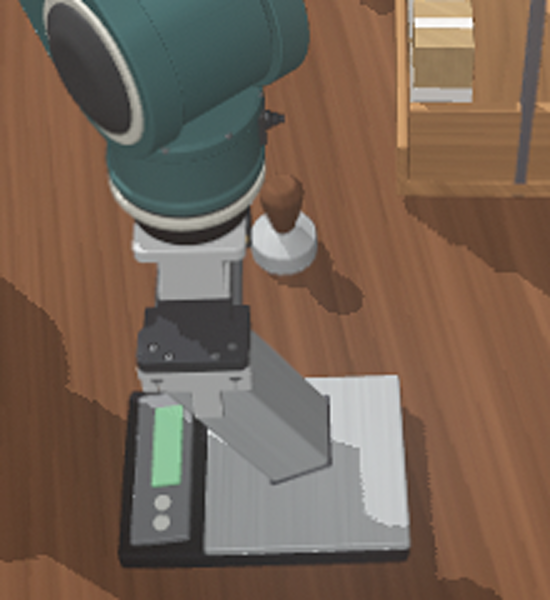

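Emit:
jog_arm(deltas=[{"dx": 0, "dy": -0.002, "dz": -0.004, "roll": 0, "hand": 0.45}, {"dx": 0, "dy": -0.002, "dz": -0.007, "roll": 0, "hand": 0.45}, {"dx": 0, "dy": -0.002, "dz": -0.009, "roll": 0, "hand": 0.45}, {"dx": 0, "dy": -0.002, "dz": -0.01, "roll": 0, "hand": 0.45}, {"dx": 0, "dy": -0.002, "dz": -0.01, "roll": 0, "hand": 0.45}])

```text
t: 17.27
eef_pos: [0.3435, -0.3264, 0.1106]
tcp_rot: [0.0, 0.073, 0.997, -0.0]
force: [1.1, -0.4, 0.5]
width: 0.06
```

Touchdown of the lower edge (net load about 3 N). I ease the grip and swing the caddy upright about that edge.

Emit:
jog_arm(deltas=[{"dx": 0, "dy": 0, "dz": -0.0005, "roll": 0, "hand": 0.45}, {"dx": 0.0059, "dy": -0.0009, "dz": 0.001, "roll": 0, "hand": 0.45}, {"dx": 0.0109, "dy": -0.0016, "dz": 0.002, "roll": 0, "hand": 0.45}, {"dx": 0.0158, "dy": -0.0023, "dz": 0.003, "roll": 0, "hand": 0.45}, {"dx": 0.0214, "dy": -0.0032, "dz": 0.0039, "roll": 0, "hand": 0.45}], newtons=18)

```text
t: 17.9
eef_pos: [0.3652, -0.3297, 0.1143]
tcp_rot: [0.0, 0.073, 0.997, -0.0]
force: [-0.1, 0.6, -3.0]
width: 0.06
```

```bash
cat > t.py <<'E'
from h import *
import sys
g=get_state(); print(g["eef_pos"],g["force"],g["width"])
s=snapshot("side"); crop(s,180,240,400,480,2.5,"pics/%s.png"%sys.argv[1])
W=cloud(s);ex=np.array([.9893,-.1461]);ey=np.array([.1461,.9893])
r=W[...,:2]-[.4055,-.3354]; fx=r@ex*1000; fy=r@ey*1000; z=W[...,2]*1000
m=(fy>-36)&(fy<-22)&(abs(fx)<120)
for a in range(40,190,12):
    q=m&(z>a)&(z<a+12)
    if q.sum()>4: print(a+6,np.percentile(fx[q],[3,97]).round(1),np.median(fy[q]).round(1),q.sum())
E
python3 t.py s16
```

```text
[ 0.36517548 -0.32965651  0.1143181 ] [-0.05237165  0.62028722 -2.95755337] 0.05996480882026367
46 [-93.7  12.7] -29.4 53
58 [-20.   27.9] -29.5 101
70 [-23.6  26. ] -29.5 96
82 [-31.3  19. ] -30.1 106
94 [-36.6  15.4] -29.9 122
106 [-42.3   8.5] -29.7 115
118 [-48.5   3.4] -29.6 124
130 [-53.1  -1.6] -29.5 118
142 [-58.4  -8.1] -29.1 79
154 [-63.9 -13. ] -29.7 74
166 [-70. -19.] -30.2 24
```

View pics/s16.png

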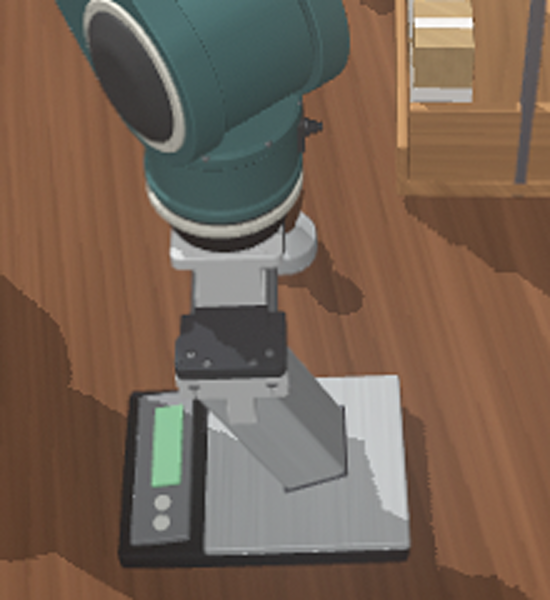

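The edge slid and the tilt only fell to about 26°. I try again with a lighter grip and more pressure on the edge.

Emit:
jog_arm(deltas=[{"dx": 0, "dy": 0, "dz": -0.003, "roll": 0, "hand": 0.45}, {"dx": 0.003, "dy": -0.0004, "dz": -0.003, "roll": 0, "hand": 0.45}, {"dx": 0.0069, "dy": -0.001, "dz": -0.002, "roll": 0, "hand": 0.45}, {"dx": 0.0109, "dy": -0.0016, "dz": -0.001, "roll": 0, "hand": 0.45}, {"dx": 0.0148, "dy": -0.0022, "dz": -0.0005, "roll": 0, "hand": 0.45}], newtons=12)

```text
t: 18.58
eef_pos: [0.3797, -0.3318, 0.1137]
tcp_rot: [-0.0, 0.073, 0.997, -0.0]
force: [0.7, -0.7, -2.6]
width: 0.06
```

```bash
python3 t.py s17
```

```text
[ 0.37972    -0.33177051  0.11373292] [ 0.70990579 -0.72490085 -2.62482363] 0.059996808700977004
46 [-43.9  37.5] -30.0 52
58 [-9.2 40.6] -29.4 100
70 [-14.5  35.6] -29.7 95
82 [-19.   31.5] -30.3 112
94 [-24.8  26.3] -29.9 120
106 [-28.8  20.9] -29.7 114
118 [-35.1  14.6] -29.5 124
130 [-40.1  10.2] -29.4 110
142 [-45.9   5.7] -29.4 73
154 [-50.7  -0.8] -29.7 73
166 [-52.5  -4. ] -30.4 25
```

Emit:
jog_arm(deltas=[{"dx": 0, "dy": 0, "dz": -0.0015, "roll": 0, "hand": 0.45}, {"dx": 0.004, "dy": -0.0006, "dz": -0.0015, "roll": 0, "hand": 0.45}, {"dx": 0.0089, "dy": -0.0013, "dz": -0.001, "roll": 0, "hand": 0.45}, {"dx": 0.0128, "dy": -0.0019, "dz": -0.0005, "roll": 0, "hand": 0.45}, {"dx": 0.0168, "dy": -0.0025, "dz": 0.0, "roll": 0, "hand": 0.45}], newtons=10)

```text
t: 19.25
eef_pos: [0.3967, -0.3343, 0.1138]
tcp_rot: [0.0, 0.073, 0.997, -0.0]
force: [-0.2, 0.8, -1.8]
width: 0.0603
```

```bash
python3 t.py s18
```

```text
[ 0.39668439 -0.33430309  0.11377248] [-0.21761674  0.75335113 -1.77788405] 0.060258364407600455
46 [-10.9  52.3] -29.8 61
58 [-1.7 48.2] -29.6 112
70 [-4.9 43.3] -29.8 85
82 [-11.   38.9] -30.2 119
94 [-15.2  35.2] -30.0 116
106 [-20.   31.1] -29.8 112
118 [-22.   26.5] -29.4 121
130 [-24.6  23. ] -29.3 99
142 [-30.7  18.1] -30.1 69
154 [-35.4  14.6] -30.1 71
166 [-34.8  11.9] -30.6 22
```

Emit:
jog_arm(deltas=[{"dx": 0, "dy": 0, "dz": -0.002, "roll": 0, "hand": 0.45}, {"dx": 0.005, "dy": -0.0007, "dz": -0.002, "roll": 0, "hand": 0.45}, {"dx": 0.0099, "dy": -0.0015, "dz": -0.0015, "roll": 0, "hand": 0.45}, {"dx": 0.0148, "dy": -0.0022, "dz": -0.001, "roll": 0, "hand": 0.45}, {"dx": 0.0198, "dy": -0.0029, "dz": -0.001, "roll": 0, "hand": 0.45}], newtons=10)

```text
t: 19.92
eef_pos: [0.4164, -0.3372, 0.1127]
tcp_rot: [0.0, 0.073, 0.997, -0.0]
force: [0.0, 0.9, -1.7]
width: 0.0598
```

```bash
python3 t.py s19
```

```text
[ 0.41638573 -0.33720327  0.11272404] [ 0.01366094  0.91369769 -1.72040809] 0.05978350611007614
46 [ 4.9 60.5] -29.8 73
58 [11.1 59.1] -29.7 110
70 [ 7.7 57.1] -29.9 89
82 [ 3.1 51.6] -30.2 110
94 [ 0.9 49.5] -29.8 106
106 [-3.1 45.8] -29.5 117
118 [-7.1 42.3] -29.4 115
130 [-10.3  38.8] -29.5 91
142 [-15.   35.2] -30.2 70
154 [-18.1  31.9] -29.9 73
166 [-17.   27.6] -31.1 15
```

View pics/s19.png

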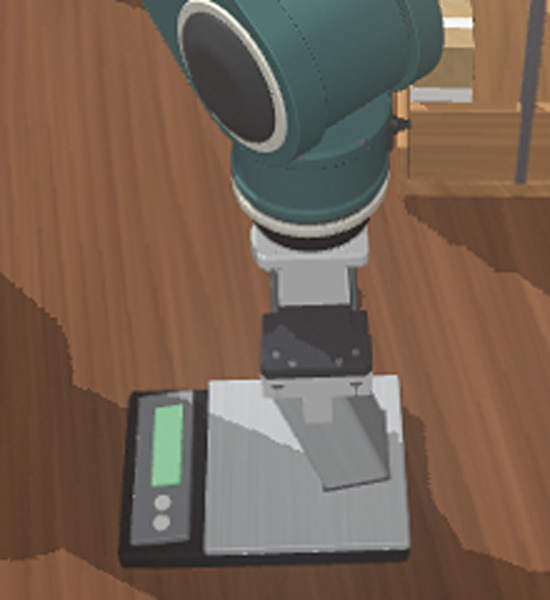

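The tilt is now about 16°, below the 18° balance angle, so gravity helps right it. I re-grip, lift slightly, and move back 45 mm so that it ends centred.

Emit:
jog_arm(deltas=[{"dx": 0, "dy": 0, "dz": 0, "roll": 0, "hand": 0.45}, {"dx": 0, "dy": 0, "dz": 0.004, "roll": 0, "hand": 0.45}, {"dx": 0, "dy": 0, "dz": 0.009, "roll": 0, "hand": 0.45}, {"dx": -0.012, "dy": 0.0018, "dz": 0.011, "roll": 0, "hand": 0.45}, {"dx": -0.028, "dy": 0.0041, "dz": 0.011, "roll": 0, "hand": 0.45}], newtons=35)

```text
t: 20.6
eef_pos: [0.3869, -0.333, 0.1239]
tcp_rot: [0.0, 0.073, 0.997, -0.0]
force: [-0.5, 0.4, -2.8]
width: 0.0597
```

Emit:
jog_arm(deltas=[{"dx": -0.008, "dy": 0.0012, "dz": 0, "roll": 0, "hand": 0.45}, {"dx": -0.016, "dy": 0.0024, "dz": 0, "roll": 0, "hand": 0.45}, {"dx": -0.016, "dy": 0.0024, "dz": -0.004, "roll": 0, "hand": 0.45}, {"dx": -0.016, "dy": 0.0024, "dz": -0.008, "roll": 0, "hand": 0.45}, {"dx": -0.016, "dy": 0.0024, "dz": -0.008, "roll": 0, "hand": 0.45}])

```text
t: 21.22
eef_pos: [0.3721, -0.3306, 0.1154]
tcp_rot: [-0.0, 0.073, 0.997, -0.0]
force: [0.1, 0.3, -2.4]
width: 0.0597
```

```bash
python3 t.py s20
```

```text
[ 0.37208515 -0.33064335  0.11536654] [ 0.05728822  0.29915085 -2.39921186] 0.05974545322173269
46 [-31.7   3.1] -30.0 56
58 [-31.4  15.1] -29.5 98
70 [-35.9  11.4] -29.4 99
82 [-39.2   8. ] -30.1 98
94 [-41.7   4.8] -30.0 102
106 [-46.    1.3] -29.9 111
118 [-49.4  -1.9] -29.5 114
130 [-52.5  -5.1] -29.5 107
142 [-56.7  -8.5] -29.5 71
154 [-60.6 -12.8] -29.7 72
166 [-62.4 -16. ] -30.6 33
```

View pics/s20.png

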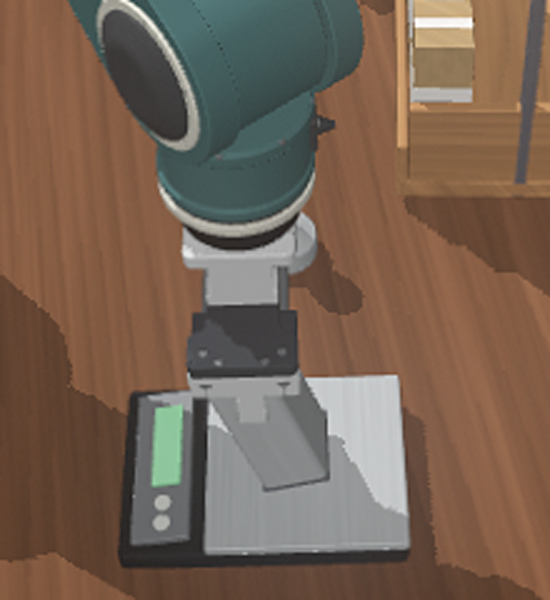

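Emit:
jog_arm(deltas=[{"dx": 0, "dy": 0, "dz": -0.003, "roll": 0, "hand": 0.45}, {"dx": 0.003, "dy": -0.0004, "dz": -0.005, "roll": 0, "hand": 0.45}, {"dx": 0.0089, "dy": -0.0013, "dz": -0.005, "roll": 0, "hand": 0.45}, {"dx": 0.0148, "dy": -0.0022, "dz": -0.005, "roll": 0, "hand": 0.45}, {"dx": 0.0198, "dy": -0.0029, "dz": -0.005, "roll": 0, "hand": 0.45}], newtons=9)

```text
t: 21.9
eef_pos: [0.3921, -0.3336, 0.1107]
tcp_rot: [-0.0, 0.073, 0.997, -0.0]
force: [-0.7, -0.8, -0.5]
width: 0.0603
```

```bash
python3 t.py s21
```

```text
[ 0.39212759 -0.33359558  0.11067156] [-0.72650508 -0.78755527 -0.478551  ] 0.06026428350999297
46 [-24.4  24.1] -29.7 91
58 [-25.4  22.2] -29.4 99
70 [-27.   18.7] -29.6 87
82 [-28.4  17. ] -30.2 98
94 [-31.3  15.3] -29.9 101
106 [-33.7  12.2] -29.6 107
118 [-35.3  10.5] -29.1 111
130 [-38.1   8.3] -29.5 82
142 [-40.9   5.9] -29.8 67
154 [-42.8   3.1] -30.2 57
166 [-41.8  -7.5] -30.2 6
```

Tilt is 11° and the edge has barely moved this time. One more stroke.

Emit:
jog_arm(deltas=[{"dx": 0.004, "dy": -0.0006, "dz": -0.0005, "roll": 0, "hand": 0.45}, {"dx": 0.0089, "dy": -0.0013, "dz": -0.001, "roll": 0, "hand": 0.45}, {"dx": 0.0128, "dy": -0.0019, "dz": -0.0015, "roll": 0, "hand": 0.45}, {"dx": 0.0178, "dy": -0.0026, "dz": -0.002, "roll": 0, "hand": 0.45}, {"dx": 0.0198, "dy": -0.0029, "dz": -0.003, "roll": 0, "hand": 0.45}], newtons=8)

```text
t: 22.58
eef_pos: [0.4124, -0.3367, 0.108]
tcp_rot: [0.0, 0.073, 0.997, -0.0]
force: [0.6, 2.0, 6.3]
width: 0.0599
```

```bash
python3 t.py s22
```

```text
[ 0.41238796 -0.33667952  0.10799786] [0.55544567 1.99232883 6.3380206 ] 0.05991445601671591
46 [-20.6  27.5] -30.0 100
58 [-20.1  25.8] -29.6 96
70 [-20.6  26. ] -29.4 85
82 [-21.   24.2] -30.4 90
94 [-22.2  24.4] -29.9 100
106 [-21.8  22.5] -30.1 104
118 [-22.5  22.8] -29.6 109
130 [-26.  23.] -29.4 71
142 [-25.9  21.4] -29.9 63
154 [-26.8  20.3] -30.3 57
```

View pics/s22.png

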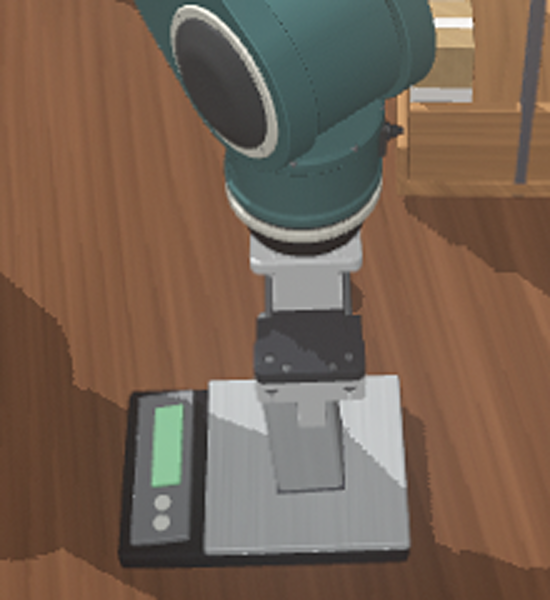

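Emit:
jog_arm(deltas=[{"dx": 0.003, "dy": -0.0004, "dz": 0, "roll": 0, "hand": 0.45}, {"dx": 0.005, "dy": -0.0007, "dz": -0.0005, "roll": 0, "hand": 0.45}, {"dx": 0.006, "dy": -0.0009, "dz": -0.0005, "roll": 0, "hand": 0.45}, {"dx": 0.006, "dy": -0.0009, "dz": -0.0005, "roll": 0, "hand": 0.45}, {"dx": 0.006, "dy": -0.0009, "dz": -0.0005, "roll": 0, "hand": 0.45}], newtons=4)

```text
t: 23.25
eef_pos: [0.4176, -0.3373, 0.1073]
tcp_rot: [-0.0, 0.073, 0.997, -0.0]
force: [0.1, -0.7, -2.8]
width: 0.0598
```

```bash
python3 t.py s23
```

```text
[ 0.41763524 -0.33734134  0.10725779] [ 0.0829897  -0.72975852 -2.75946218] 0.05977567757261434
46 [-18.3  29.6] -29.7 108
58 [-18.7  27.7] -29.6 94
70 [-17.7  27.1] -29.6 80
82 [-18.   27.9] -30.2 91
94 [-20.5  26.2] -30.0 103
106 [-21.4  24.4] -29.8 106
118 [-21.3  26.3] -29.5 111
130 [-22.2  26.5] -29.4 69
142 [-22.7  26.6] -29.9 57
154 [-20.8  24.8] -30.4 52
```

Emit:
jog_arm(deltas=[{"dx": 0, "dy": 0, "dz": 0, "roll": 0, "hand": 0.33}, {"dx": 0, "dy": 0, "dz": 0, "roll": 0, "hand": 0.3}, {"dx": 0, "dy": 0, "dz": 0, "roll": 0, "hand": 0.27}, {"dx": 0, "dy": 0, "dz": 0, "roll": 0, "hand": 0.25}, {"dx": 0, "dy": 0, "dz": 0, "roll": 0, "hand": 0.25}])

```text
t: 23.92
eef_pos: [0.4177, -0.3374, 0.1073]
tcp_rot: [0.0, 0.073, 0.997, -0.0]
force: [-0.1, 0.4, 0.3]
width: 0.0704
```

```bash
python3 t.py s24
```

```text
[ 0.41767793 -0.33742885  0.10732287] [-0.0595145   0.37735624  0.28740538] 0.07036563777130586
46 [-18.7  27.6] -29.9 96
58 [-16.8  27.7] -29.7 95
70 [-17.6  26. ] -29.8 76
82 [-18.9  27.7] -30.1 102
94 [-20.4  26.2] -30.0 101
106 [-18.3  27.9] -29.9 104
118 [-19.6  27.4] -29.5 81
130 [-20.6  28.2] -29.0 60
142 [-20.1  28.3] -30.1 58
154 [-18.1  25.9] -30.4 47
```

View pics/s24.png

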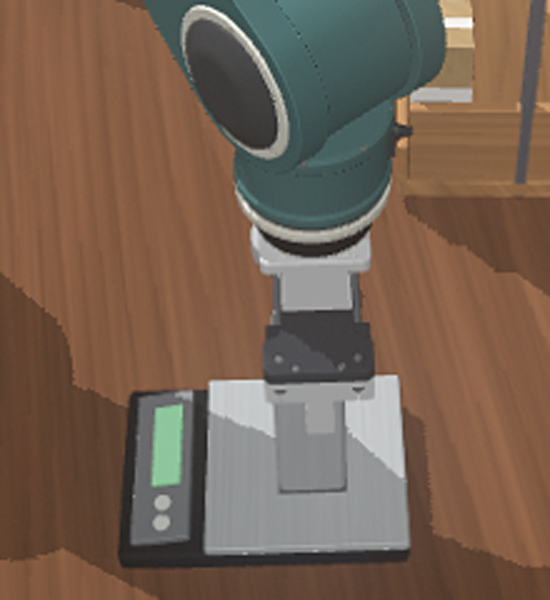

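Standing upright, about 4 mm behind centre. I re-grip, lift 2 mm, shift 4 mm and set it down.

Emit:
jog_arm(deltas=[{"dx": 0, "dy": 0, "dz": 0, "roll": 0, "hand": 0.45}, {"dx": 0, "dy": 0, "dz": 0, "roll": 0, "hand": 0.45}, {"dx": 0, "dy": 0, "dz": 0, "roll": 0, "hand": 0.45}, {"dx": 0, "dy": 0, "dz": 0.002, "roll": 0, "hand": 0.45}, {"dx": -0.002, "dy": 0.0003, "dz": 0.0025, "roll": 0, "hand": 0.45}], newtons=30)

```text
t: 24.6
eef_pos: [0.4156, -0.3371, 0.1099]
tcp_rot: [-0.0, 0.073, 0.997, -0.0]
force: [-0.1, 0.0, -3.2]
width: 0.06
```

Emit:
jog_arm(deltas=[{"dx": -0.002, "dy": 0.0003, "dz": 0, "roll": 0, "hand": 0.45}, {"dx": -0.002, "dy": 0.0003, "dz": -0.001, "roll": 0, "hand": 0.45}, {"dx": -0.002, "dy": 0.0003, "dz": -0.002, "roll": 0, "hand": 0.45}, {"dx": -0.002, "dy": 0.0003, "dz": -0.0025, "roll": 0, "hand": 0.45}, {"dx": -0.002, "dy": 0.0003, "dz": -0.0025, "roll": 0, "hand": 0.45}])

```text
t: 25.22
eef_pos: [0.4137, -0.3368, 0.1073]
tcp_rot: [-0.0, 0.073, 0.997, -0.0]
force: [-0.9, 0.8, -1.6]
width: 0.0601
```

Emit:
jog_arm(deltas=[{"dx": 0, "dy": 0, "dz": 0, "roll": 0, "hand": 0.33}, {"dx": 0, "dy": 0, "dz": 0, "roll": 0, "hand": 0.28}, {"dx": 0, "dy": 0, "dz": 0, "roll": 0, "hand": 0.2}, {"dx": 0, "dy": 0, "dz": 0, "roll": 0, "hand": 0.1}, {"dx": 0, "dy": 0, "dz": 0, "roll": 0, "hand": 0}], newtons=5)

```text
t: 25.85
eef_pos: [0.4137, -0.3368, 0.1073]
tcp_rot: [0.0, 0.073, 0.997, -0.0]
force: [-0.2, 0.4, 0.1]
width: 0.0911
```

```bash
python3 t.py s25
```

```text
[ 0.41368623 -0.3368214   0.10732429] [-0.1584818   0.39054631  0.072326  ] 0.09111983224343927
46 [-22.3  25.7] -29.6 102
58 [-21.8  22.9] -29.7 88
70 [-22.5  23.3] -29.1 82
82 [-21.5  24.2] -30.3 94
94 [-20.7  22.7] -30.1 99
106 [-22.5  24.5] -29.2 55
118 [-24.5  24.7] -29.4 70
130 [-24.2  24.7] -29.2 68
142 [-23.6  24.9] -29.8 59
154 [-22.7  22.5] -30.4 47
```

Centred and upright. I retreat straight up, then check everything.

Emit:
jog_arm(deltas=[{"dx": 0, "dy": 0, "dz": 0.015, "roll": 0, "hand": 0}, {"dx": 0, "dy": 0, "dz": 0.05, "roll": 0, "hand": 0}, {"dx": 0, "dy": 0, "dz": 0.1, "roll": 0, "hand": 0}, {"dx": 0, "dy": 0, "dz": 0.15, "roll": 0, "hand": 0}, {"dx": 0, "dy": 0, "dz": 0.2, "roll": 0, "hand": 0}])

```text
t: 26.52
eef_pos: [0.4131, -0.337, 0.31]
tcp_rot: [0.0, 0.074, 0.997, -0.0]
force: [1.0, -0.1, 0.5]
width: 0.0943
```

Emit:
jog_arm(deltas=[{"dx": -0.02, "dy": 0.04, "dz": 0.0, "roll": 0, "hand": 0}, {"dx": -0.04, "dy": 0.09, "dz": 0.0, "roll": 0, "hand": 0}, {"dx": -0.05, "dy": 0.14, "dz": 0, "roll": 0, "hand": 0}, {"dx": -0.05, "dy": 0.18, "dz": 0, "roll": 0, "hand": 0}, {"dx": -0.05, "dy": 0.18, "dz": 0, "roll": 0, "hand": 0}])

```text
t: 27.15
eef_pos: [0.3636, -0.155, 0.3081]
tcp_rot: [0.001, 0.072, 0.997, 0.001]
force: [0.4, -1.5, -1.1]
width: 0.0942
```

```bash
python3 t.py s26
python3 - <<'E'
from h import *
s=snapshot("side"); cv2.imwrite("pics/s27.png",s["color"][:,:,::-1])
s=snapshot("top"); cv2.imwrite("pics/t27.png",s["color"][:,:,::-1])
W=cloud(s)
for uv in [(200,317),(434,190),(185,203),(187,250)]: print(uv,W[uv[1],uv[0]])
W=cloud(snapshot("side")); r=W[...,:2]-[.4055,-.3354]
m=(np.hypot(r[...,0],r[...,1])<.06)&(W[...,2]>.178)&(W[...,2]<.2)
p=W[m]; print(len(p),np.median(p[:,2]),cv2.minAreaRect(p[:,:2].astype(np.float32)*1000))
E
```

```text
[ 0.36364261 -0.15500674  0.30807598] [ 0.43444403 -1.516535   -1.14045149] 0.09416064958217525
46 [-22.2  25.6] -29.9 102
58 [-22.  24.] -29.5 98
70 [-22.5  22.4] -29.4 80
82 [-21.3  24.2] -30.1 97
94 [-20.7  24.3] -30.0 97
106 [-20.1  24.3] -29.6 105
118 [-23.2  24.2] -29.5 109
130 [-22.8  23.2] -29.2 97
142 [-22.2  24.8] -30.0 113
154 [-24.2  24.3] -30.0 115
166 [-22.7  24. ] -29.6 121
178 [-23.6  23.7] -29.0 166
190 [-21.3  23.6] -25.4 79
(200, 317) [0.34492291 0.30757392 0.00791264]
(434, 190) [ 0.69537569 -0.33087204  0.00318255]
(185, 203) [0.61749138 0.32565376 0.14834528]
(187, 250) [0.49724502 0.31399889 0.1506401 ]
854 0.18588763597184185 ((406.30615234375, -336.59014892578125), (62.908302307128906, 49.336483001708984), 81.34261322021484)
```

View pics/s27.png

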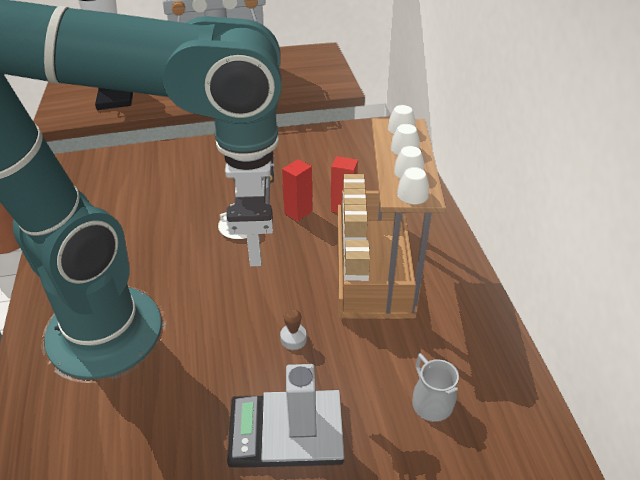

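View pics/t27.png

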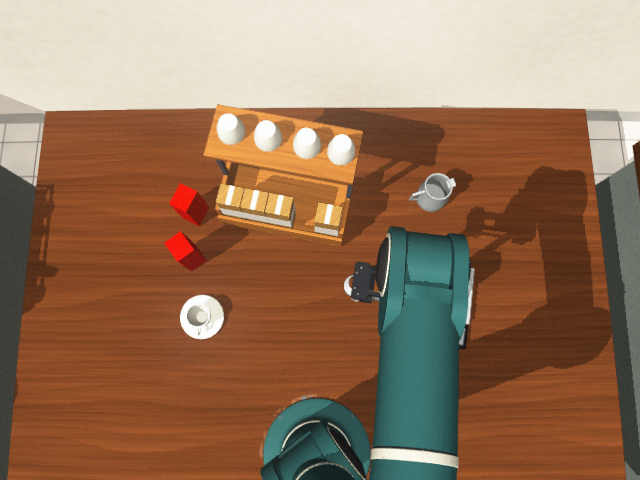

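The side view shows the caddy upright on the platform at (301,400). All four cartons stand in the rack, and the tamper (293,335), jug (436,390) and cup are where they started. Handing in.

```bash
python3 -c "
from rig import *
print(get_state()['joint_velocities'].round(3)); print(sign_off())"
```

```text
[ 0.004  0.01  -0.003  0.003 -0.002 -0.    -0.001]
the job is handed in; nothing more can be done
None
```

The caddy stands upright in the middle of the scale's platform, and the job is handed in at about 27 s of the 64 s allowed.

**What I did:** I pinched the round lid and tipped the caddy to about 28–30° over the front rail. It stayed there when I let go. I then gripped it by its sides and drew it out over the rail. On the platform I turned it upright about its lower edge, then lifted it 2 mm to shift it 4 mm to the centre.

**Last checks:**
- **Caddy:** upright within measuring noise. Its measured centre is about 1–2 mm from the platform centre, and its top reads 0.186 m against 0.185 m expected.
- **Cartons and bystanders:** all four cartons stand in the rack. The jug, the cup and the red boxes read the same positions as at the start to within a few mm. The tamper looks unmoved in the side view; I did not measure it again.

**What disagreed or failed on the way:**
- **Fingertip height:** the fingertips were really about 27 mm higher than the reported TCP. I found this in the images and by contact, and corrected for it.
- **Lid grip:** the first two attempts to pinch the lid missed. The first closed above it, and the second slid up over it.
- **Contact forces:** during the lid attempts the tips pressed on the pack tops and the lid with about 15 N. No force reading exceeded about 16 N, though I only read the force at the end of each move.
- **Turning it upright:** the caddy's lower edge slid across the platform during the first strokes, so I moved it back before finishing.

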